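# Pack the plaster houses in their latched carrying case

### The arm

A 6-joint arm with a two-finger parallel gripper is mounted at the origin on a cart in front of the work surface, level with it; the furniture and walls round the work are solid. World frame = base frame: x ahead of the robot, y to its left, z up, the work surface at z = 0. Lengths are in m, angles in rad, forces in N, time in s.
With the tool pointing down it reaches from about 0.35 to 0.775 m from the base axis. Payload 7.3 kg.
Tool frame: the origin (TCP) lies between the finger pads; the fingertips stand 8 mm ahead of it and the grasp point (between the pads) lies 11 mm behind it (robot.nose_length is the distance from the TCP to the fingertips, in m); z points along the fingers, y is the line along which they close (so a half turn about z gives the same grasp; the last joint's range is limited). The gripper opens to 92 mm and grips with 3 to 60 N. Pads are 19 mm wide; open, the fingers measure 130 mm over their backs; the gripper's body (75 mm by 190 mm) begins 47 mm behind the grasp point.
Start: joints at [1.045, 0.342, 1.524, -0, 1.275, -0.146], TCP at [0.195, 0.488, 0.235] pointing down, gripper open.
Joint ranges: [-2.53, 2.53], [-0.77, 2.02], [0.04, 2.7], [-1, 4.14], [0.28, 2.66], [-3.11, 3.11]. Speed limits (rad/s): [2.57, 2.57, 3.14, 3.14, 3.14, 3.14].

### API

Orientations are given as [roll, pitch, yaw] about the fixed x, y, z axes, in that order (R = Rz(yaw) Ry(pitch) Rx(roll)).
In Python, from cell import robot gives the robot as it stands. The module is installed in compiled form; this text tells all that it offers.
- The arm moves only by the shell command python3 -m jog 'ROWS' [FORCE]. ROWS is JSON, a list that holds one entry, the list of rows, each a list of 5 numbers: the gripper's target within -1 to 1 (fully open at 1, half-way at 0, shut at -1), then the shift along the tool's x, y, z in m, then the turn about the tool's z in rad. A call has 1 to 5 rows; each row is the pose to reach, as a shift and turn from the pose commanded when the call began, along the tool's axes at that moment; what a row does not reach only later rows make up. A row lasts 1/12 s, in which the tool goes at most 41.7 mm and 7.16 degrees, less where a joint would pass 70% of its speed; a pose out of reach is approached as far as the arm can. A call with a gripper value outside its range is refused whole. The fingers move at their own pace and stop on an object; FORCE is the grip in N (left out, the last holds). Time passes only in rows, so rows that repeat a pose let the fingers close. It gives the time, the measured TCP pose, the force, the opening and the grip force at its end, in the units of the state.
- robot.observe(): the state, without advancing time (a new reading comes with each control period).
- robot.read_camera(name): name is "scene" or "side" or "wrist"; returns the picture (420x560x3 uint8, red, green, blue); there is no depth.
- robot.camera_model(name): a dict with "camera_matrix" (3x3 intrinsics, pixels), "position" and "attitude" of the camera in the world; the wrist camera has in their place "mount" (4x4, takes a point from camera to tool coordinates, whose origin is the TCP and whose axes are the flange's). Camera axes: x right, y down, z forward; pixel columns grow to the right and rows downward; lengths in m; the calibration is good to about 2 mm. A picture is of the moment at which its call begins: read the wrist's pose just before it. camera_model takes no time and is no camera call.
- robot.hand_in(): hands the job in; it is judged then, once.
The state is a dict: "time": time; "qpos": joint angles; "qvel": joint speeds; "joint_efforts": joint torques, N m; "tool_pos": TCP position; "tool_rot": TCP orientation; "contact_force": force on the tool from outside, world axes, zero at the start; "torque": the same for the moment, N m; "opening": finger opening in m; "grip_force": force on a finger pad.
Only numpy, scipy, OpenCV 4.12 (cv2) and the standard library are available. Lean on these libraries where they do the work, as an engineer would, in place of code of your own. Each camera call takes 0.05 s, during which the arm holds its last target. There are 200 camera calls.

### The job

Pack the unpainted plaster houses on the table away in the wooden carrying case: swing both latches down, swing the lid right back, and stand every house upright on the case's floor in a bay of its own, turned so that its narrow side fits square between the ribs. Then shut the lid fully and fasten both latches again, and leave the amber jar, the spray bottle and the tall painted house where they stand.

Things in the scene. Friction and masses are not known exactly. Their poses are not given: they have to be found in the camera images.
- case: wooden case fixed to the table, 134 mm deep (x), 263 mm wide (y); base 64 mm high, shut lid up to 92 mm. Origin: centre of the underside; +x to the hinge side, latches and pull on the -x side. Walls and floor 8 mm. Three ribs 9 mm thick, 26 mm above the floor, along x, part it into four bays 55 mm wide (y), 118 mm long (x). A house fits only with its own x along the case's y, either way round
- bay_1 (a point): centre of the floor of bay 1 of the case (bay 1 is at the case's -y end, bay 4 at +y), 8 mm above the table; axes as the case
- bay_2 (a point): centre of the floor of bay 2 of the case (bay 1 is at the case's -y end, bay 4 at +y), 8 mm above the table; axes as the case
- bay_3 (a point): centre of the floor of bay 3 of the case (bay 1 is at the case's -y end, bay 4 at +y), 8 mm above the table; axes as the case
- bay_4 (a point): centre of the floor of bay 4 of the case (bay 1 is at the case's -y end, bay 4 at +y), 8 mm above the table; axes as the case
- lid (a joint): lid of the case, a tray 28 mm high turned over, hinged along the rear top edge of the base. 0: shut; grows as it opens up and back, 1.8: fully open. Stiff hinge: it stays wherever it is left; 2 to 4 N at the pull move it
- lid_hinge (a point): middle of the hinge line of the lid, 64 mm above the table; the line runs along the case's y
- pull (a point): middle of the steel pull bar on the lid's front: 11 mm thick round bar along the case's y, 72 mm long on two posts 66 mm apart, standing 34 mm (bar axis) off the lid's front face; 78 mm above the table when shut; moves with the lid on a circle about the hinge line
- latch_left (a joint): the left (+y of the case) latch lever on the case's front, steel, 30 mm wide, on a level pin. 0: fastened, its hook lies over the lid's keeper and holds the lid down; it grows as the lever swings outward, away from the case, and down; 1.5: fully down. No spring: it stays where it is left, about 2 N at the tab move it
- latch_right (a joint): the right (-y of the case) latch lever on the case's front, steel, 30 mm wide, on a level pin. 0: fastened, its hook lies over the lid's keeper and holds the lid down; it grows as the lever swings outward, away from the case, and down; 1.5: fully down. No spring: it stays where it is left, about 2 N at the tab move it
- latch_left_tab (a point): middle of the flared finger tab of the left latch: a plate 30 mm wide along the case's y, 36 mm long, 4 mm thick, that can be pinched by its two side edges from above; moves with the lever on a circle about the pivot point
- latch_right_tab (a point): middle of the flared finger tab of the right latch: a plate 30 mm wide along the case's y, 36 mm long, 4 mm thick, that can be pinched by its two side edges from above; moves with the lever on a circle about the pivot point
- latch_left_pivot (a point): middle of the left latch's pivot pin, which lies along the case's y, 44 mm above the table; axes as the case
- latch_right_pivot (a point): middle of the right latch's pivot pin, which lies along the case's y, 44 mm above the table; axes as the case
- house_a_mid (a point): unpainted plaster house block standing upright on the table; absent in some starts. 53 mm along its x (facade to back; the solid part 50, central), 60 mm along its y, 72 mm tall, 0.24 kg; its two side walls (58 mm apart, along y) are flat up to 50 mm height: grasp across them. Point: centre, 36 mm above its foot. Axes: x from facade to back, y along the facade, z up
- house_b_mid (a point): unpainted plaster house block standing upright on the table; absent in some starts. 53 mm along its x (facade to back; the solid part 50, central), 60 mm along its y, 72 mm tall, 0.24 kg; its two side walls (58 mm apart, along y) are flat up to 50 mm height: grasp across them. Point: centre, 36 mm above its foot. Axes: x from facade to back, y along the facade, z up
- house_c_mid (a point): unpainted plaster house block standing upright on the table; absent in some starts. 53 mm along its x (facade to back; the solid part 50, central), 60 mm along its y, 72 mm tall, 0.24 kg; its two side walls (58 mm apart, along y) are flat up to 50 mm height: grasp across them. Point: centre, 36 mm above its foot. Axes: x from facade to back, y along the facade, z up
- house_d_mid (a point): unpainted plaster house block standing upright on the table; absent in some starts. 53 mm along its x (facade to back; the solid part 50, central), 60 mm along its y, 72 mm tall, 0.24 kg; its two side walls (58 mm apart, along y) are flat up to 50 mm height: grasp across them. Point: centre, 36 mm above its foot. Axes: x from facade to back, y along the facade, z up
- amber_jar: bystander: round jar with amber lid, 57 mm across, 65 mm tall; origin under its centre. Leave it where it stands
- spray_bottle: bystander: spray bottle, 75 x 111 mm, 214 mm tall; origin under its centre. Leave it where it stands
- house_big: bystander: tall painted house with a red roof, 57 x 49 mm, 121 mm tall; origin under its centre. Leave it where it stands
Things that resemble listed ones, but are neither listed nor needed, are in the scene too. What is shaped like the part that bears house_b_mid but black, turquoise or yellow is not meant.

How it is judged:
By the outcome, as a careful person would: the job done as asked, in the order asked, and still so for the second after the job is handed in, with the robot touching nothing.
Of house_a, house_b, house_c, house_d only 2 to 4 are there at a start; the rules pass over those that are not, and their reading is None.
At some moment in a run one of house_a, house_b, house_c, house_d may be knocked a few centimetres aside while the robot is not near it.
It also fails if it takes over 210 s, if anything falls off the work surface, if the arm or the gripper's body presses on something with over 40 N, if the wrist force passes 120 N, or if a joint passes its speed limit or range.

## Working session

There is one attempt and no reset: what is moved stays moved. The work goes in short steps, Python scripts to look and compute and a shell command to move; the robot and the scene stay as the last step left them, time stands still between calls to the robot, and variables do not carry over. Pictures are saved under pics/ and viewed, at most 14 in all, crops included, and the job is handed in when it is done.

```bash
mkdir -p pics
cat > h.py <<'E'
import numpy as np, cv2
from scipy.spatial.transform import Rotation as R
from cell import robot
def save(name,cam):
    im=robot.read_camera(cam); cv2.imwrite(f'pics/{name}.png',im[:,:,::-1]); return im
def campose(cam,st=None):
    m=robot.camera_model(cam);K=np.array(m['camera_matrix'])
    if 'mount' in m:
        st=st or robot.observe()
        T=np.eye(4);T[:3,:3]=R.from_euler('xyz',st['tool_rot']).as_matrix();T[:3,3]=st['tool_pos']
        T=T@np.array(m['mount']); return K,T[:3,:3],T[:3,3]
    a=np.array(m['attitude'])
    Rm=a if a.shape==(3,3) else R.from_euler('xyz',a).as_matrix()
    return K,Rm,np.array(m['position'])
def px2w(cam,uv,z,st=None):
    K,Rm,p=campose(cam,st); d=Rm@np.linalg.inv(K)@np.array([uv[0],uv[1],1.]); return p+d*(z-p[2])/d[2]
def w2px(cam,X,st=None):
    K,Rm,p=campose(cam,st); c=K@(Rm.T@(np.array(X)-p)); return c[:2]/c[2]
E
python3 - <<'E'
from h import *
st=robot.observe();print(st)
for c in('scene','side','wrist'):
    print(c,robot.camera_model(c)); 
a=save('scene0','scene');b=save('side0','side');save('wrist0','wrist')
E
```

```text
{'time': 0.0, 'qpos': array([ 1.04500016e+00,  3.42741281e-01,  1.52500905e+00,  4.82262739e-06,
        1.27539871e+00, -1.45973997e-01]), 'qvel': array([ 4.32173206e-04, -7.02924311e-04, -6.08251283e-05,  1.61887246e-04,
       -1.49913913e-03,  1.66360841e-03]), 'joint_efforts': array([ 1.00502239e-03, -4.31234658e+01, -2.44226503e+01,  7.18686660e-02,
        5.58083807e-02, -1.23327836e-04]), 'tool_pos': array([0.19441336, 0.48725535, 0.2340381 ]), 'tool_rot': array([-3.14005349e+00, -2.30948389e-04,  2.76176890e+00]), 'contact_force': array([-0.538946  , -0.41326589,  0.68346472]), 'torque': array([0.00101109, 0.06786347, 0.01885019]), 'grip_force': 0.0, 'opening': 0.09215735966387366}
scene {'camera_matrix': array([[384.42942054,   0.        , 274.75432662],
       [  0.        , 384.42942054, 210.7670133 ],
       [  0.        ,   0.        ,   1.        ]]), 'position': array([-0.12604131, -0.84722461,  0.78534946]), 'attitude': array([-2.21528182,  0.01367321, -0.71174677])}
side {'camera_matrix': array([[438.47888967,   0.        , 282.16704607],
       [  0.        , 438.47888967, 209.29145623],
       [  0.        ,   0.        ,   1.        ]]), 'position': array([-0.2226245 , -1.22243598,  0.70293022]), 'attitude': array([-2.01089821e+00,  1.83966328e-03, -5.68352319e-01])}
wrist {'camera_matrix': array([[297.32195289,   0.        , 283.62836652],
       [  0.        , 297.32195289, 214.52797695],
       [  0.        ,   0.        ,   1.        ]]), 'mount': array([[ 9.72515377e-04, -9.66610908e-01, -2.56246769e-01,
         6.80015661e-02],
       [ 9.99999427e-01,  1.05441854e-03, -1.82236992e-04,
         2.32411334e-04],
       [ 4.46343608e-04, -2.56246445e-01,  9.66611380e-01,
        -1.50808168e-01],
       [ 0.00000000e+00,  0.00000000e+00,  0.00000000e+00,
         1.00000000e+00]])}
```

View pics/scene0.png

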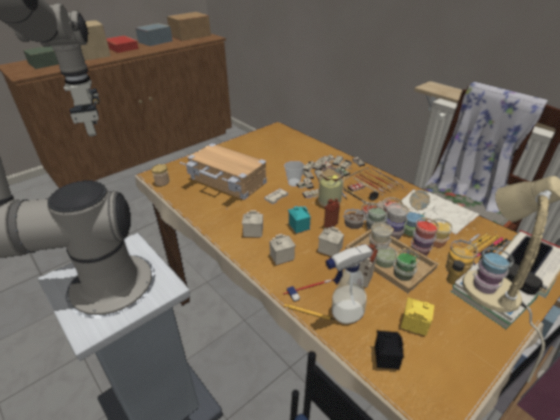

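View pics/side0.png

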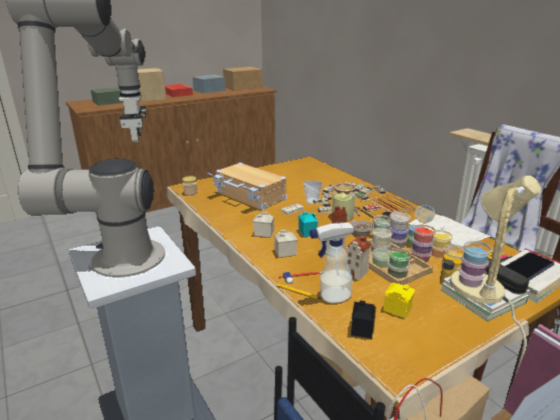

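The scene view shows the case at about (228,170), with its front toward the robot. White houses stand at (253,224), (282,249) and (330,240), with decoys in turquoise, yellow and black. I'll enlarge it.

Run:
```python
import cv2
a=cv2.imread('pics/scene0.png');c=cv2.resize(a[130:330,140:400],None,fx=3,fy=3,interpolation=cv2.INTER_CUBIC);cv2.imwrite('pics/c1.png',c)
from h import *
for n,p in dict(h1=(253,236),h2=(282,261),h3=(330,252),turq=(299,230),jar=(160,183),cs=(228,190)).items(): print(n,px2w('scene',p,0.0).round(3))
```

```text
h1 [ 0.412 -0.103 -0.   ]
h2 [ 0.406 -0.246  0.   ]
h3 [ 0.538 -0.312  0.   ]
turq [ 0.539 -0.178  0.   ]
jar [0.339 0.374 0.   ]
cs [0.503 0.162 0.   ]
```

View pics/c1.png

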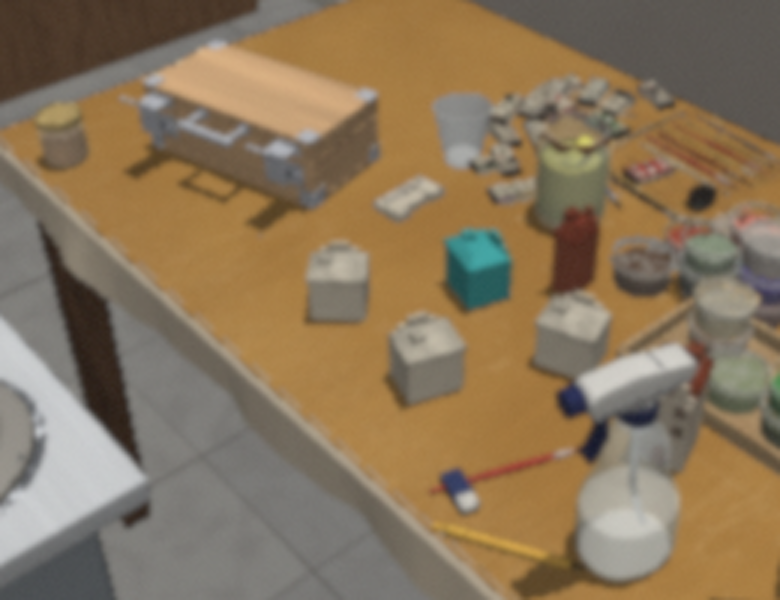

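View pics/wrist0.png

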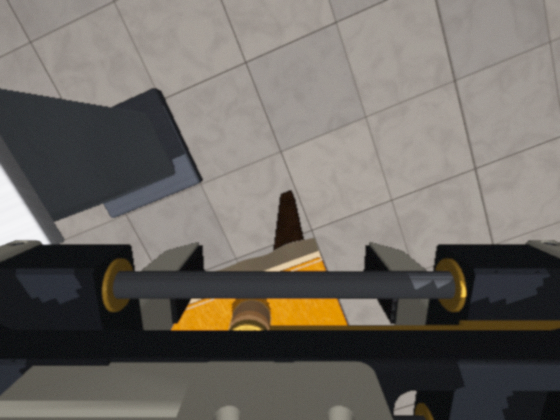

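Zoomed in, I can see three unpainted houses. The lid-top corners are at about (190,157), (243,175), (265,162) and (212,145). I'll take rough values from these and then look closer with the wrist camera.

Run:
```python
from h import *
P=[px2w('scene',p,.092) for p in((190,156.7),(242.7,175),(265,161.7),(211.7,145))]
for p in P: print(p.round(3))
c=sum(P)/4; d=P[0]-P[1]; print('c',c.round(3),'yaw of case y',np.degrees(np.arctan2(d[1],d[0])), [np.linalg.norm(P[i]-P[(i+1)%4]).round(3) for i in range(4)])
```

```text
[0.453 0.321 0.092]
[0.521 0.086 0.092]
[0.636 0.105 0.092]
[0.565 0.346 0.092]
c [0.544 0.214 0.092] yaw of case y 106.08912357261738 [np.float64(0.245), np.float64(0.117), np.float64(0.251), np.float64(0.115)]
```

```bash
cat >> h.py <<'E'
def go(x,y,z,yaw=None):
    st=robot.observe();M=R.from_euler('xyz',st['tool_rot']).as_matrix()
    y0=np.arctan2(M[1,0],M[0,0]); t=0 if yaw is None else -((yaw-y0+np.pi)%(2*np.pi)-np.pi)
    print('t%.1f'%st['time'],'delta tool',(M.T@(np.array([x,y,z])-st['tool_pos'])).round(4),'turn',round(t,4),'| pos',st['tool_pos'].round(4),'yaw',round(y0,4),'F',st['contact_force'].round(1),'open',round(st['opening'],4))
E
J="python3 -m jog"
python3 -m jog '[[[1,-0.156,-0.061,-0.028,0],[1,-0.156,-0.061,-0.028,0],[1,-0.156,-0.061,-0.028,0],[1,-0.156,-0.061,-0.028,0],[1,-0.156,-0.061,-0.028,0]]]'
python3 -m jog '[[[1,-0.156,-0.061,-0.028,0],[1,-0.156,-0.061,-0.028,0],[1,-0.156,-0.061,-0.028,0],[1,-0.156,-0.061,-0.028,0],[1,-0.156,-0.061,-0.028,0]]]'
python3 -m jog '[[[1,-0.156,-0.061,-0.028,0],[1,-0.156,-0.061,-0.028,0],[1,-0.156,-0.061,-0.028,0],[1,-0.156,-0.061,-0.028,0],[1,-0.156,-0.061,-0.028,0]]]'
python3 -m jog '[[[1,0,0,0,0.5],[1,0,0,0,0.5],[1,0,0,0,0.5],[1,0,0,0,0.5],[1,0,0,0,0.5]]]'
python3 -m jog '[[[1,0,0,0,0.45],[1,0,0,0,0.45],[1,0,0,0,0.45],[1,0,0,0,0.45],[1,0,0,0,0.45]]]'
python3 - <<'E'
from h import *
go(.561,.146,.32,1.815)
st=robot.observe();print(st['qpos'].round(3)); 
im=save('w1','wrist'); cv2.imwrite('pics/w1b.png',cv2.resize(im[:,:,::-1],(800,600),interpolation=cv2.INTER_CUBIC))
E
```

```text
time: 0.57
tool_pos: [0.3213, 0.3695, 0.2637]
tool_rot: [3.141, 0.003, 2.757]
contact_force: [0.5, -0.2, 0.2]
opening: 0.0922
grip_force: 0.0
time: 0.98
tool_pos: [0.4436, 0.2547, 0.2914]
tool_rot: [3.141, 0.004, 2.756]
contact_force: [-0.7, -0.6, -0.7]
opening: 0.0919
grip_force: 0.0
time: 1.4
tool_pos: [0.5653, 0.1399, 0.3185]
tool_rot: [-3.141, 0.003, 2.757]
contact_force: [-1.0, 0.1, -0.5]
opening: 0.0922
grip_force: 0.0
time: 1.82
tool_pos: [0.5609, 0.1451, 0.3182]
tool_rot: [-3.141, -0.001, 2.258]
contact_force: [-0.6, 0.4, 0.1]
opening: 0.0917
grip_force: 0.0
time: 2.23
tool_pos: [0.561, 0.1449, 0.3184]
tool_rot: [-3.141, -0.0, 1.813]
contact_force: [0.6, 0.6, 0.6]
opening: 0.092
grip_force: 0.0
t2.2 delta tool [ 0.0011  0.0003 -0.0016] turn -0.0016 | pos [0.561  0.1449 0.3184] yaw 1.8134 F [0.6 0.6 0.6] open 0.092
[ 0.12   0.4    1.209  0.     1.534 -0.122]
```

View pics/w1b.png

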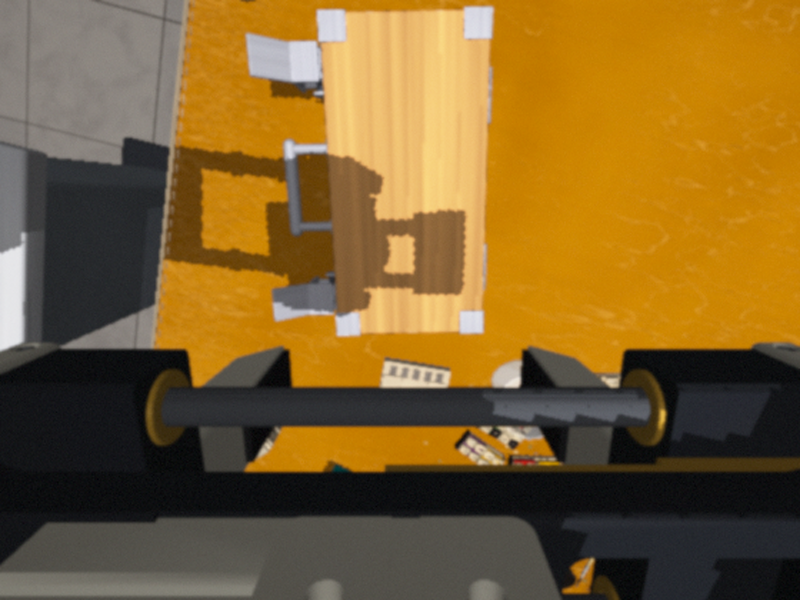

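The wrist view, scaled 800x600, shows the lid corners at (318,10), (493,7), (483,332) and (337,335). The pull bar runs from (290,143) to (296,232), and the latch tabs are at about (268,58) and (290,302).

Run:
```python
from h import *
s=1/1.42857
f=lambda u,v,z: px2w('wrist',(u*s,v*s),z)
P=[f(*p,.092) for p in((318,10),(337,335),(483,332),(493,7))]
for p in P: print(p.round(4))
c=sum(P)/4; print('c',c.round(4),[np.linalg.norm(P[i]-P[(i+1)%4]).round(4) for i in range(4)])
for a,b in((1,0),(2,3),):
    d=P[b]-P[a];print(np.degrees(np.arctan2(d[1],d[0]))-90)
for a,b in((1,2),(0,3)):
    d=P[b]-P[a];print(np.degrees(np.arctan2(d[1],d[0])))
y=np.mean([np.arctan2(*(P[b]-P[a])[1::-1])-np.pi/2 for a,b in((1,0),(2,3))]);print('yaw',y)
M=np.array([[np.cos(y),-np.sin(y)],[np.sin(y),np.cos(y)]])
loc=lambda p:(M.T@(p[:2]-c[:2])).round(4)
print('bar',loc(f(290,143,.078)),loc(f(296,232,.078)))
for z in(.06,.08,.1):
    print(z,'L',[loc(f(*p,z)) for p in((248,34),(250,76),(292,82),(320,82))],'R',[loc(f(*p,z)) for p in((273,290),(274,320),(335,312))])
```

```text
[0.4455 0.3283 0.092 ]
[0.5142 0.0718 0.092 ]
[0.6458 0.1081 0.092 ]
[0.5765 0.3634 0.092 ]
c [0.5455 0.2179 0.092 ] [np.float64(0.2655), np.float64(0.1365), np.float64(0.2645), np.float64(0.1356)]
14.982991426248034
15.177031149908842
15.421686905595898
14.99566076414956
yaw 0.26319584821487985
bar [-0.1014  0.0378] [-0.1024 -0.0383]
0.06 L [array([-0.1343,  0.1275]), array([-0.1361,  0.0952]), array([-0.0999,  0.0899]), array([-0.0754,  0.0895])] R [array([-0.1344, -0.0959]), array([-0.1363, -0.1268]), array([-0.0745, -0.1194])]
0.08 L [array([-0.1278,  0.121 ]), array([-0.1296,  0.0902]), array([-0.0951,  0.0852]), array([-0.0718,  0.0848])] R [array([-0.1279, -0.0915]), array([-0.1298, -0.1209]), array([-0.0709, -0.1139])]
0.1 L [array([-0.1213,  0.1145]), array([-0.123 ,  0.0853]), array([-0.0903,  0.0805]), array([-0.0682,  0.0801])] R [array([-0.1214, -0.0872]), array([-0.1232, -0.115 ]), array([-0.0674, -0.1084])]
```

```bash
cat >> h.py <<'E'
C=np.array([.5455,.2179]);CY=.2632
MC=np.array([[np.cos(CY),-np.sin(CY)],[np.sin(CY),np.cos(CY)]])
def cw(x,y,z): return np.r_[C+MC@np.array([x,y]),z]
def wc(p): return np.r_[MC.T@(np.array(p[:2])-C),p[2]]
E
python3 - <<'E'
from h import *
a=cv2.imread('pics/side0.png');b=cv2.imread('pics/scene0.png')
A=cv2.resize(a[150:225,195:300],None,fx=7,fy=7,interpolation=cv2.INTER_CUBIC)
print(A.shape);cv2.imwrite('pics/s2.png',A)
for z in(.06,.07,.08,.09,.1): print(z,[((w2px('side',cw(-.126-(.08-z)*.33,y,z))-[195,150])*7).round(0) for y in(.121,.09,-.091,-.121)])
print([((w2px('side',cw(-.067,y,z))-[195,150])*7).round(0) for y in(.1315,-.1315) for z in (0,.092)])
E
```

```text
(525, 735, 3)
0.06 [array([ 69., 230.]), array([104., 244.]), array([325., 332.]), array([365., 347.])]
0.07 [array([ 72., 212.]), array([107., 226.]), array([329., 312.]), array([369., 328.])]
0.08 [array([ 75., 194.]), array([110., 208.]), array([333., 293.]), array([373., 308.])]
0.09 [array([ 79., 176.]), array([114., 189.]), array([337., 273.]), array([377., 288.])]
0.1 [array([ 82., 158.]), array([117., 171.]), array([341., 254.]), array([381., 268.])]
[array([153., 290.]), array([143., 143.]), array([471., 418.]), array([468., 259.])]
```

View pics/s2.png

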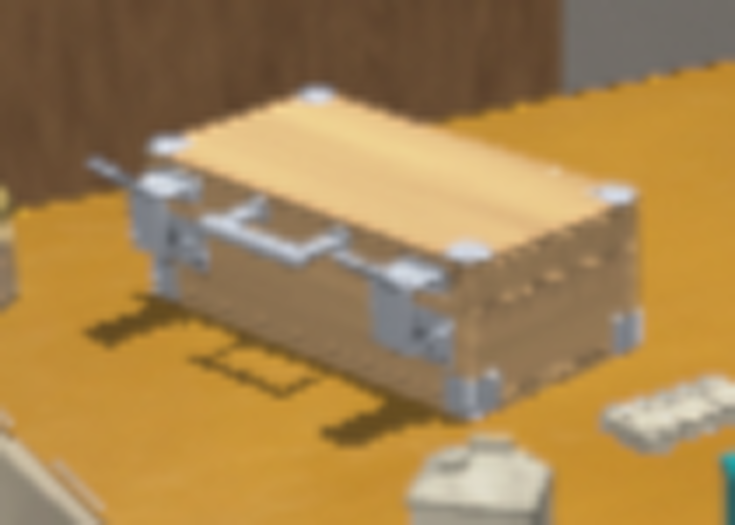

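In the side crop, the tabs' outer edges are at (90,163) and (335,253), so they sit at z≈0.099 and slope up and outward. The tab middles come out near case (-0.106, ±0.101, 0.091). I'll turn to the pinch orientation and go above the left tab.

```bash
python3 -m jog '[[[0.3,0,0,0,0.52],[0.3,0,0,0,0.52],[0.3,0,0,0,0.52],[0.3,0,0,0,0.52],[0.3,0,0,0,0.52]]]' 20 >/dev/null
python3 -m jog '[[[0.3,0,0,0,0.52],[0.3,0,0,0,0.52],[0.3,0,0,0,0.52],[0.3,0,0,0,0.52],[0.3,0,0,0,0.52]]]' >/dev/null
python3 -m jog '[[[0.3,0,0,0,0.51],[0.3,0,0,0,0.51],[0.3,0,0,0,0.51],[0.3,0,0,0,0.51],[0.3,0,0,0,0.51]]]'
python3 - <<'E'
from h import *
go(*cw(-.106,.101,.19),CY)
print(cw(-.106,.101,.19),cw(-.106,-.101,.19))
E
```

```text
time: 3.53
tool_pos: [0.5613, 0.1443, 0.3187]
tool_rot: [-3.141, 0.0, 0.264]
contact_force: [-0.0, -0.0, -0.0]
opening: 0.06
grip_force: 0.0
t3.5 delta tool [-0.102  -0.1763  0.1287] turn 0.001 | pos [0.5613 0.1443 0.3187] yaw 0.2642 F [-0. -0. -0.] open 0.06
[0.41687305 0.2878436  0.19      ] [0.46942773 0.0928     0.19      ]
```

```bash
python3 -m jog '[[[0.3,-0.07,-0.12,0.06,0],[0.3,-0.07,-0.12,0.06,0],[0.3,-0.07,-0.12,0.06,0],[0.3,-0.07,-0.12,0.06,0],[0.3,-0.07,-0.12,0.06,0]]]' >/dev/null
python3 -m jog '[[[0.3,-0.032,-0.056,0.069,0],[0.3,-0.032,-0.056,0.069,0],[0.3,-0.032,-0.056,0.069,0],[0.3,-0.032,-0.056,0.069,0]]]'
python3 - <<'E'
from h import *
go(*cw(-.106,.101,.096),CY)
im=save('w2','wrist'); cv2.imwrite('pics/w2b.png',cv2.resize(im[:,:,::-1],(800,600),interpolation=cv2.INTER_CUBIC))
for p in((-.122,.116,.099),(-.122,.086,.099),(-.09,.101,.083),(-.067,.1315,.092)): print((w2px('wrist',cw(*p))*1.4286).round(0))
E
```

```text
time: 4.28
tool_pos: [0.4154, 0.2881, 0.1879]
tool_rot: [3.141, 0.005, 0.27]
contact_force: [0.2, -0.8, -0.4]
opening: 0.0596
grip_force: 0.0
t4.3 delta tool [0.0018 0.0005 0.0919] turn 0.0066 | pos [0.4154 0.2881 0.1879] yaw 0.2698 F [ 0.2 -0.8 -0.4] open 0.0596
[379. 341.]
[429. 342.]
[404. 284.]
[352. 248.]
```

View pics/w2b.png

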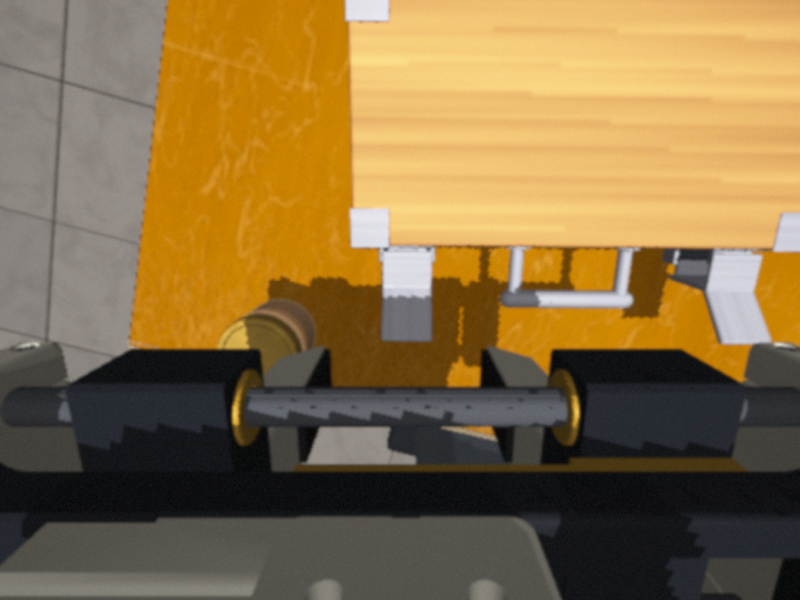

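The projections match within a pixel or two: tab edge at (381–432,341), case corner at (352,248). The amber jar, with its lid at about (258,345), stands close, so I'll check the finger clearance.

Run:
```python
from h import *
# from w2 pose, jar lid visible left edge col 219, top rim ~ row 318
for uv in((219,348),(297,345),(258,318)): print(wc(px2w('wrist',np.array(uv)/1.4286,.065)).round(4))
for uv in ((150,178.5),(160,184)):print('scene',wc(px2w('scene',uv,0)).round(4))
def arc(y,r=.0547,p0=30.8,px=-.078,pz=.044,off=.005,n=10,th=1.42):
    a=np.radians(p0)+np.linspace(0,th,n+1); x=px-r*np.sin(a);z=pz+r*np.cos(a)
    print('dx',(x-x[0]).round(4),'\ndz_down',(z[0]-z).round(4))
arc(.101)
```

```text
[-0.1395  0.2284  0.065 ]
[-0.1371  0.1746  0.065 ]
[-0.1178  0.1998  0.065 ]
scene [-0.158   0.2616  0.    ]
scene [-0.164   0.1992  0.    ]
dx [ 0.     -0.0064 -0.012  -0.0169 -0.0209 -0.0239 -0.0258 -0.0266 -0.0264
 -0.0251 -0.0227] 
dz_down [0.     0.0044 0.0097 0.0158 0.0224 0.0296 0.0371 0.0448 0.0526 0.0602
 0.0676]
```

```bash
python3 -m jog '[[[0.1,0.002,0,0.04,0.006],[0.1,0.002,0,0.07,0.006],[0.1,0.002,0,0.091,0.006],[0.1,0.002,0,0.091,0.006],[0.1,0.002,0,0.091,0.006]]]' 15
python3 -m jog '[[[-0.6,0,0,0,0],[-0.6,0,0,0,0],[-0.6,0,0,0,0],[-0.6,0,0,0,0],[-0.6,0,0,0,0]]]' 15
python3 - <<'E'
from h import *
go(*cw(-.106,.101,.096),CY)
E
```

```text
time: 4.75
tool_pos: [0.421, 0.2878, 0.0997]
tool_rot: [3.142, -0.001, 0.256]
contact_force: [-0.7, 0.5, 0.8]
opening: 0.0506
grip_force: 0.0
time: 5.17
tool_pos: [0.4198, 0.2885, 0.0997]
tool_rot: [-3.141, -0.002, 0.256]
contact_force: [-0.8, 0.6, 2.9]
opening: 0.0271
grip_force: 15.0
t5.2 delta tool [-0.003  -0.0001  0.0037] turn -0.0071 | pos [0.4198 0.2885 0.0997] yaw 0.2561 F [-0.8  0.6  2.9] open 0.0271
```

```bash
python3 -m jog '[[[0,0,0,0,0],[0,0,0,0,0],[0,-0.003,0,0.005,-0.006],[0,-0.003,0,0.005,-0.006],[0,-0.003,0,0.005,-0.006]]]' 15
python3 -m jog '[[[-0.6,0,0,0,0],[-0.6,0,0,0,0],[-0.6,0,0,0,0],[-0.6,0,0,0,0],[-0.6,0,0,0,0]]]' 15
python3 - <<'E'
from h import *
go(*cw(-.106,.101,.096),CY)
E
```

```text
time: 5.58
tool_pos: [0.4158, 0.2873, 0.0931]
tool_rot: [3.141, 0.001, 0.262]
contact_force: [0.5, 0.8, -0.1]
opening: 0.0456
grip_force: 0.0
time: 6.0
tool_pos: [0.4165, 0.2876, 0.0938]
tool_rot: [-3.141, -0.0, 0.262]
contact_force: [-0.1, 0.1, -1.4]
opening: 0.0293
grip_force: 15.0
t6.0 delta tool [ 0.0005 -0.0001 -0.0022] turn -0.0015 | pos [0.4165 0.2876 0.0938] yaw 0.2617 F [-0.1  0.1 -1.4] open 0.0293
```

```bash
python3 -m jog '[[[-0.6,-0.006,0,0.004,0],[-0.6,-0.012,0,0.010,0],[-0.6,-0.017,0,0.016,0],[-0.6,-0.021,0,0.022,0],[-0.6,-0.024,0,0.030,0]]]' 15
python3 -m jog '[[[-0.6,-0.002,0,0.007,0],[-0.6,-0.003,0,0.015,0],[-0.6,-0.002,0,0.023,0],[-0.6,-0.001,0,0.030,0],[-0.6,0,0,0.034,0]]]' 15
python3 - <<'E'
from h import *
go(*cw(-.106,.101,.030),CY);print(wc(robot.observe()['tool_pos']))
im=save('s3','side'); cv2.imwrite('pics/s3b.png',cv2.resize(im[130:240,170:310,::-1],None,fx=5,fy=5,interpolation=cv2.INTER_CUBIC))
E
```

```text
time: 6.42
tool_pos: [0.3928, 0.2813, 0.0634]
tool_rot: [-3.141, -0.001, 0.262]
contact_force: [1.8, 2.1, 4.0]
opening: 0.0296
grip_force: 15.0
time: 6.83
tool_pos: [0.3923, 0.2811, 0.0283]
tool_rot: [3.141, 0.003, 0.262]
contact_force: [-3.0, 1.9, 2.7]
opening: 0.0298
grip_force: 15.0
t6.8 delta tool [ 0.0255 -0.0002 -0.0017] turn -0.0015 | pos [0.3923 0.2811 0.0283] yaw 0.2617 F [-3.   1.9  2.7] open 0.0298
[-0.13149554  0.10087116  0.02833178]
```

View pics/s3b.png

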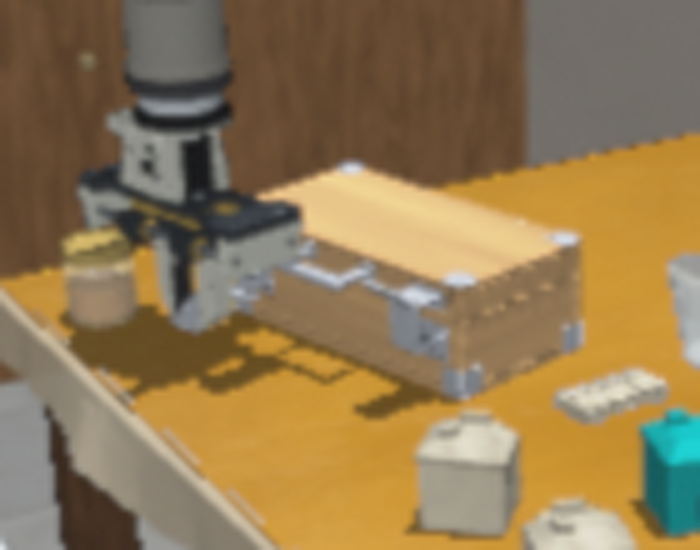

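The side view shows the left lever swung down with the gripper and the jar untouched. Next is the right latch.

```bash
python3 -m jog '[[[0.1,0,0,0,0],[0.1,0,0,0,0],[0.1,0,0,-0.04,0],[0.1,0,0,-0.08,0],[0.1,0,0,-0.12,0]]]' 15 >/dev/null
python3 -m jog '[[[0.1,0.025,0.202,0,0],[0.1,0.025,0.202,0,0],[0.1,0.025,0.202,0,0],[0.1,0.025,0.202,0,0],[0.1,0.025,0.202,0,0]]]' >/dev/null
python3 -m jog '[[[0.1,0,0,0,0],[0.1,0,0,0,0]]]'
python3 - <<'E'
from h import *
go(*cw(-.106,-.101,.0935),CY)
E
```

```text
time: 7.88
tool_pos: [0.4702, 0.0907, 0.1498]
tool_rot: [3.141, -0.0, 0.257]
contact_force: [-0.3, -0.3, 0.3]
opening: 0.0505
grip_force: 0.0
t7.9 delta tool [-0.0002 -0.0022  0.0563] turn -0.0057 | pos [0.4702 0.0907 0.1498] yaw 0.2575 F [-0.3 -0.3  0.3] open 0.0505
```

```bash
python3 -m jog '[[[0.1,0,-0.002,0.03,-0.005],[0.1,0,-0.002,0.055,-0.005],[0.1,0,-0.002,0.055,-0.005],[0.1,0,-0.002,0.055,-0.005]]]' 15
python3 -m jog '[[[-0.6,0,0,0,0],[-0.6,0,0,0,0],[-0.6,0,0,0,0],[-0.6,0,0,0,0],[-0.6,0,0,0,0]]]' 15
python3 - <<'E'
from h import *
go(*cw(-.106,-.101,.0935),CY)
E
```

```text
time: 8.22
tool_pos: [0.4679, 0.0955, 0.0943]
tool_rot: [-3.141, 0.003, 0.268]
contact_force: [0.3, 0.6, 0.1]
opening: 0.0506
grip_force: 0.0
time: 8.63
tool_pos: [0.4695, 0.0948, 0.0956]
tool_rot: [3.142, -0.001, 0.267]
contact_force: [-1.6, 1.0, 3.8]
opening: 0.0292
grip_force: 15.0
t8.6 delta tool [-0.0006  0.0019  0.0021] turn 0.0036 | pos [0.4695 0.0948 0.0956] yaw 0.2668 F [-1.6  1.   3.8] open 0.0292
```

```bash
python3 -m jog '[[[-0.6,-0.006,0,0.004,0],[-0.6,-0.012,0,0.010,0],[-0.6,-0.017,0,0.016,0],[-0.6,-0.021,0,0.022,0],[-0.6,-0.024,0,0.030,0]]]' 15
python3 -m jog '[[[-0.6,-0.002,0,0.007,0],[-0.6,-0.003,0,0.015,0],[-0.6,-0.002,0,0.023,0],[-0.6,-0.001,0,0.030,0],[-0.6,0,0,0.035,0]]]' 15
python3 -m jog '[[[0.1,0,0,0,0],[0.1,0,0,0,0],[0.1,0,0,-0.04,0],[0.1,0,0,-0.08,0],[0.1,0,0,-0.12,0]]]' 15
python3 -m jog '[[[-0.6,0.03,-0.05,-0.03,-0.5],[-0.6,0.03,-0.1,-0.03,-0.5],[-0.6,0.03,-0.1,-0.03,-0.5],[-0.6,0.03,-0.1,-0.03,-0.5],[-0.6,0.03,-0.1,-0.03,-0.5]]]' 15 >/dev/null
python3 -m jog '[[[-0.55,0,0,0,-0.52],[-0.55,0,0,0,-0.52],[-0.55,0,0,0,-0.52],[-0.55,0,0,0,-0.52],[-0.55,0,0,0,-0.52]]]' 15 >/dev/null
python3 -m jog '[[[-0.55,0,0,0,-0.55],[-0.55,0,0,0,-0.55],[-0.55,0,0,0,-0.55],[-0.55,0,0,0,-0.55],[-0.55,0,0,0,-0.55]]]' 15 >/dev/null
python3 -m jog '[[[-0.55,0,0,0,0],[-0.55,0,0,0,0]]]' 15
python3 - <<'E'
from h import *
go(*cw(-.1015,0,.13),CY+np.pi/2)
im=save('w3','wrist'); cv2.imwrite('pics/w3b.png',cv2.resize(im[:,:,::-1],(800,600),interpolation=cv2.INTER_CUBIC))
E
```

```text
time: 9.05
tool_pos: [0.4458, 0.0883, 0.0645]
tool_rot: [-3.141, -0.001, 0.267]
contact_force: [0.8, 2.8, 2.4]
opening: 0.0298
grip_force: 15.0
time: 9.47
tool_pos: [0.4455, 0.0883, 0.0286]
tool_rot: [-3.141, 0.001, 0.267]
contact_force: [-0.9, 2.1, 4.2]
opening: 0.03
grip_force: 15.0
time: 9.88
tool_pos: [0.4452, 0.0879, 0.1507]
tool_rot: [-3.141, 0.003, 0.267]
contact_force: [1.5, 0.5, -0.2]
opening: 0.0497
grip_force: 0.0
time: 11.3
tool_pos: [0.4486, 0.1921, 0.1796]
tool_rot: [-3.141, 0.0, 1.83]
contact_force: [0.5, -0.1, 0.1]
opening: 0.0204
grip_force: 0.0
t11.3 delta tool [-0.0003 -0.0012  0.0496] turn -0.0037 | pos [0.4486 0.1921 0.1796] yaw 1.8303 F [ 0.5 -0.1  0.1] open 0.0204
```

View pics/w3b.png

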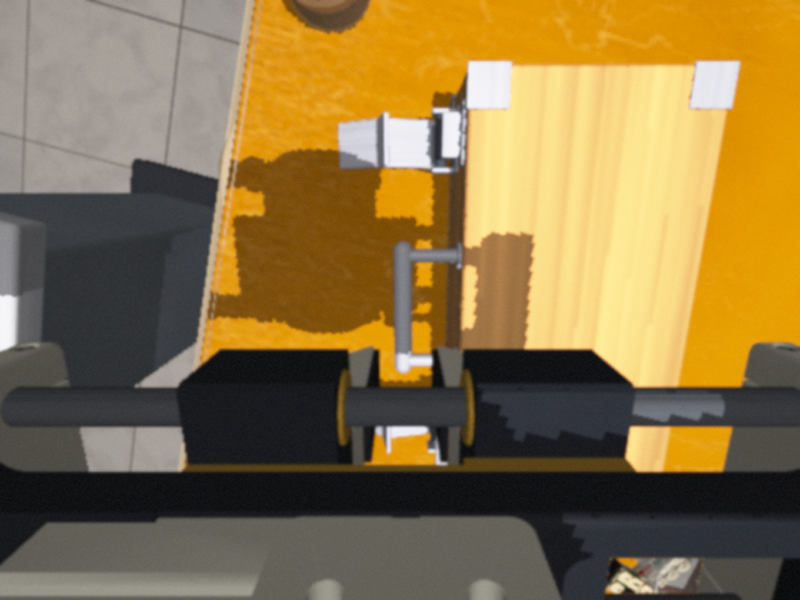

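The left latch lies down and the bar at column 403 is centred between the fingers. I'll compute the lid arc, then descend and grip.

```bash
python3 -m jog '[[[-0.55,0,0,0.03,-0.003],[-0.55,0,0,0.06,-0.003],[-0.55,0,0,0.09,-0.003],[-0.55,0,0,0.104,-0.003],[-0.55,0,0,0.104,-0.003]]]' 15
python3 -m jog '[[[-0.9,0,0,0,0],[-0.9,0,0,0,0],[-0.9,0,0,0,0],[-0.9,0,0,0,0]]]' 20
python3 - <<'E'
from h import *
go(*cw(-.1015,0,.075),CY+np.pi/2)
th=np.linspace(0,1.8,16);a=np.pi-np.arctan2(.014,.1685)-th;r=.1691
x=r*np.cos(a);z=r*np.sin(a)
for k in(0,5,10): print([( (x[i]-x[k]).round(3),(z[k]-z[i]).round(3)) for i in range(k+1,k+6)])
E
```

```text
time: 11.77
tool_pos: [0.4464, 0.1918, 0.0727]
tool_rot: [-3.135, -0.0, 1.836]
contact_force: [-0.4, -0.2, 0.3]
opening: 0.0207
grip_force: 0.0
time: 12.1
tool_pos: [0.4469, 0.1921, 0.0763]
tool_rot: [-3.138, 0.0, 1.839]
contact_force: [-5.9, -1.8, -2.9]
opening: 0.0101
grip_force: 20.0
t12.1 delta tool [-0.0008  0.0005  0.0013] turn 0.0047 | pos [0.4469 0.1921 0.0763] yaw 1.8387 F [-5.9 -1.8 -2.9] open 0.0101
[(np.float64(0.003), np.float64(-0.02)), (np.float64(0.008), np.float64(-0.04)), (np.float64(0.016), np.float64(-0.058)), (np.float64(0.026), np.float64(-0.076)), (np.float64(0.037), np.float64(-0.093))]
[(np.float64(0.014), np.float64(-0.015)), (np.float64(0.029), np.float64(-0.028)), (np.float64(0.046), np.float64(-0.039)), (np.float64(0.064), np.float64(-0.049)), (np.float64(0.083), np.float64(-0.055))]
[(np.float64(0.02), np.float64(-0.005)), (np.float64(0.04), np.float64(-0.007)), (np.float64(0.06), np.float64(-0.007)), (np.float64(0.08), np.float64(-0.004)), (np.float64(0.1), np.float64(0.001))]
```

```bash
python3 -m jog '[[[-0.9,0,0.003,-0.02,0],[-0.9,0,0.008,-0.04,0],[-0.9,0,0.016,-0.058,0],[-0.9,0,0.026,-0.076,0],[-0.9,0,0.037,-0.093,0]]]' 20
python3 -m jog '[[[-0.9,0,0.014,-0.015,0],[-0.9,0,0.029,-0.028,0],[-0.9,0,0.046,-0.039,0],[-0.9,0,0.064,-0.049,0],[-0.9,0,0.083,-0.055,0]]]' 20
python3 -m jog '[[[-0.9,0,0.02,-0.005,0],[-0.9,0,0.04,-0.007,0],[-0.9,0,0.06,-0.007,0],[-0.9,0,0.08,-0.004,0],[-0.9,0,0.1,0.001,0]]]' 20
python3 -m jog '[[[-0.9,0,0.004,0.002,0],[-0.9,0,0.004,0.002,0]]]' 20
python3 - <<'E'
from h import *
p=wc(robot.observe()['tool_pos']);print(p, 1.8-0, np.arctan2(.014,.1685), np.pi-np.arctan2(.014,.1685)-np.arctan2(p[2]+.002-.064,p[0]-.067))
E
```

```text
time: 12.52
tool_pos: [0.4822, 0.2015, 0.1708]
tool_rot: [-3.138, 0.001, 1.839]
contact_force: [-1.3, -3.3, -3.8]
opening: 0.0105
grip_force: 20.0
time: 12.93
tool_pos: [0.5648, 0.2237, 0.228]
tool_rot: [3.139, 0.002, 1.838]
contact_force: [-3.1, -3.6, 4.9]
opening: 0.0104
grip_force: 20.0
time: 13.35
tool_pos: [0.661, 0.2499, 0.2259]
tool_rot: [3.141, 0.002, 1.838]
contact_force: [-42.8, -15.0, 30.9]
opening: 0.0123
grip_force: 20.6
time: 13.52
tool_pos: [0.6595, 0.2497, 0.2239]
tool_rot: [-3.128, 0.002, 1.838]
contact_force: [-26.3, -11.6, 14.1]
opening: 0.0098
grip_force: 20.0
[0.118351   0.00105912 0.22391259] 1.8 0.08289565232559817 1.7950185686620237
```

The lid is at its stop (≈1.8). I'll release it and look over the houses.

```bash
python3 -m jog '[[[-0.4,0,0,0,0],[-0.4,0,0,0,0],[-0.4,0,0,-0.03,0],[-0.4,0,0,-0.07,0],[-0.4,0,0,-0.1,0]]]' 20
python3 -m jog '[[[0,-0.165,-0.094,0,0],[0,-0.165,-0.094,0,0],[0,-0.165,-0.094,0,0],[0,-0.165,-0.094,0,0],[0,-0.165,-0.094,0,0]]]' >/dev/null
python3 -m jog '[[[0.4,-0.165,-0.094,0,0],[0.4,-0.165,-0.094,0,0],[0.4,-0.165,-0.094,0,0],[0.4,-0.165,-0.094,0,0],[0.4,-0.165,-0.094,0,0]]]' >/dev/null
python3 -m jog '[[[0.6,-0.165,-0.094,0,0.27],[0.6,-0.165,-0.094,0,0.27],[0.6,-0.165,-0.094,0,0.27],[0.6,-0.165,-0.094,0,0.27],[0.6,-0.165,-0.094,0,0.27]]]' >/dev/null
python3 -m jog '[[[0.6,0,0,0,0],[0.6,0,0,0,0]]]'
python3 - <<'E'
from h import *
print(robot.observe()['qpos'].round(2))
im=save('w4','wrist'); cv2.imwrite('pics/w4b.png',cv2.resize(im[:,:,::-1],(800,600),interpolation=cv2.INTER_CUBIC))
st=robot.observe();np.save('w4.npy',np.r_[st['tool_pos'],st['tool_rot']])
E
```

```text
time: 13.93
tool_pos: [0.6642, 0.2521, 0.3257]
tool_rot: [3.137, 0.0, 1.839]
contact_force: [0.9, -0.0, 0.5]
opening: 0.0272
grip_force: 0.0
time: 15.35
tool_pos: [0.5236, -0.3012, 0.3222]
tool_rot: [3.14, 0.001, 1.566]
contact_force: [-0.5, 0.4, -0.1]
opening: 0.0734
grip_force: 0.0
[-0.65  0.45  1.12  0.    1.57 -0.64]
```

View pics/w4b.png

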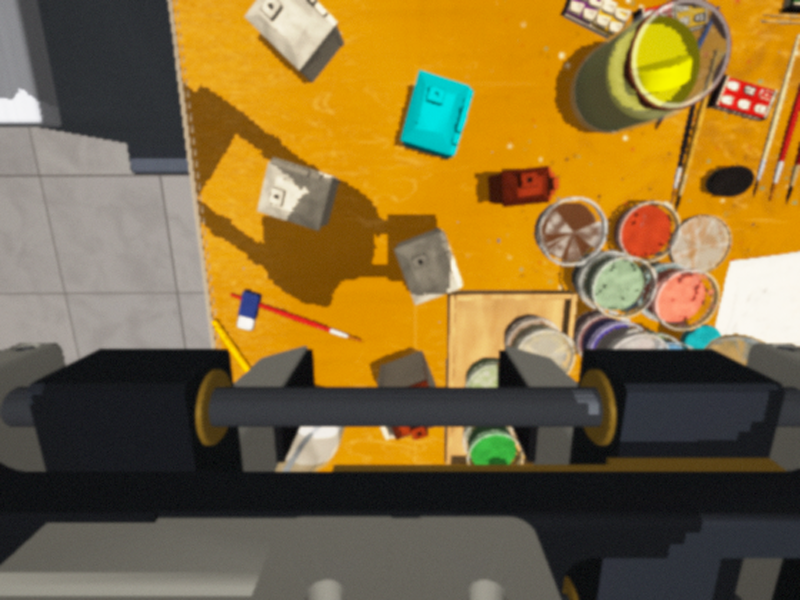

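Houses are at about (290,30), (298,192) and (425,262), and the red-roofed house is at about (405,400) under the finger rod. I'll make an enlarged montage of the three.

Run:
```python
import cv2,numpy as np
a=cv2.imread('pics/w4.png')
L=[(165,0),(172,100),(265,152)]
t=[cv2.resize(a[y:y+66,x:x+66],(396,396)if 0 else (264*3//2,264*3//2),interpolation=cv2.INTER_CUBIC) for x,y in L]
m=np.zeros((600,800,3),np.uint8)
t=[cv2.resize(a[y:y+66,x:x+80],(400,300+0*1) if 0 else (400,330),interpolation=cv2.INTER_CUBIC)[:300] for x,y in L]
m[:300,:400]=t[0];m[:300,400:]=t[1];m[300:,:400]=t[2]
cv2.imwrite('pics/m1.png',m)
```

```text
(no output)
```

View pics/m1.png

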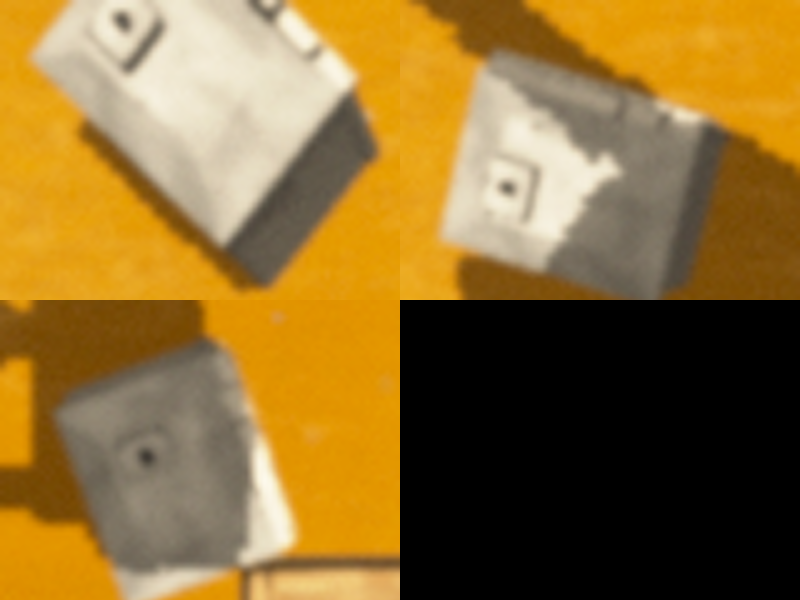

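Facades show along the upper-right edge of house 1 and the top edge of house 2. House 3's longer side runs along (60,405)→(125,600). I'll project the eave corners.

Run:
```python
from h import *
a=np.load('w4.npy');st=dict(tool_pos=a[:3],tool_rot=a[3:])
H={'h1':((165,0),[(30,55),(230,245),(355,85)]),'h2':((172-80,100),[(440,240),(660,295),(720,125),(490,60)]),'h3':((265,152-60),[(58,408),(125,598),(295,540),(220,345)])}
for n,(o,c) in H.items():
  for z in(.05,.06):
    P=np.array([px2w('wrist',np.array(o)+np.array(p)/5,z,st)[:2] for p in c])
    if len(P)==3: cen=(P[0]+P[2])/2
    else: cen=P.mean(0)
    E=[P[(i+1)%len(P)]-P[i] for i in range(len(P)-(len(P)==3))]
    print(n,z,cen.round(4),[(np.linalg.norm(e).round(4),np.degrees(np.arctan2(e[1],e[0])).round(1)) for e in E])
```

```text
h1 0.05 [ 0.4258 -0.0847] [(np.float64(0.0635), np.float64(-42.2)), (np.float64(0.0492), np.float64(47.0))]
h1 0.06 [ 0.4281 -0.0882] [(np.float64(0.062), np.float64(-42.2)), (np.float64(0.0481), np.float64(47.0))]
h2 0.05 [ 0.4207 -0.2322] [(np.float64(0.0621), np.float64(-14.1)), (np.float64(0.0493), np.float64(67.6)), (np.float64(0.0635), np.float64(164.6)), (np.float64(0.0506), np.float64(-110.6))]
h2 0.06 [ 0.4232 -0.2321] [(np.float64(0.0607), np.float64(-14.1)), (np.float64(0.0482), np.float64(67.6)), (np.float64(0.062), np.float64(164.6)), (np.float64(0.0494), np.float64(-110.6))]
h3 0.05 [ 0.5487 -0.3027] [(np.float64(0.0589), np.float64(-70.9)), (np.float64(0.0523), np.float64(19.3)), (np.float64(0.0605), np.float64(112.3)), (np.float64(0.0489), np.float64(-158.9))]
h3 0.06 [ 0.5481 -0.301 ] [(np.float64(0.0576), np.float64(-70.9)), (np.float64(0.051), np.float64(19.3)), (np.float64(0.0591), np.float64(112.3)), (np.float64(0.0478), np.float64(-158.9))]
```

Run:
```python
from h import *
a=np.load('w4.npy');st=dict(tool_pos=a[:3],tool_rot=a[3:])
print('bottle',px2w('side',(336,295),0).round(3),'nozzle .2',px2w('side',(320,236),.2).round(3),px2w('side',(352,230),.2).round(3))
print('bottle scene',px2w('scene',(348,312),0).round(3),px2w('scene',(333,263),.2).round(3),px2w('scene',(368,252),.2).round(3))
print('big side',px2w('side',(357,277),0).round(3),'wrist top',px2w('wrist',np.array((400,365))/1.4286,.1,st).round(3),px2w('wrist',np.array((410,430))/1.4286,.1,st).round(3))
print('cup near', px2w('wrist',np.array((490,375))/1.4286,.05,st).round(3),px2w('wrist',np.array((540,345))/1.4286,.05,st).round(3))
```

```text
bottle [ 0.412 -0.492  0.   ] nozzle .2 [ 0.347 -0.497  0.2  ] [ 0.431 -0.514  0.2  ]
bottle scene [ 0.409 -0.492  0.   ] [ 0.348 -0.476  0.2  ] [ 0.431 -0.504  0.2  ]
big side [ 0.516 -0.458  0.   ] wrist top [ 0.52  -0.387  0.1  ] [ 0.53  -0.456  0.1  ]
cup near [ 0.616 -0.42   0.05 ] [ 0.667 -0.386  0.05 ]
```

House_big is at about (0.525,-0.43) and leaves little room beside house 3, so that house comes last. First I'll pick house 1, with an offset plan for the bays.

```bash
python3 -m jog '[[[0.75,0.11,-0.05,0.08,0],[0.75,0.11,-0.05,0.08,0],[0.75,0.11,-0.05,0.08,0],[0.75,0.11,-0.05,0.08,0],[0.75,0.11,-0.05,0.08,0]]]' >/dev/null
python3 -m jog '[[[0.75,0.106,-0.048,0.08,0.37],[0.75,0.106,-0.048,0.08,0.37],[0.75,0.106,-0.048,0.08,0.37],[0.75,0.106,-0.048,0.08,0.37],[0.75,0.106,-0.048,0.08,0.37]]]' >/dev/null
python3 -m jog '[[[0.75,0,0,0,0.363],[0.75,0,0,0,0.363],[0.75,0,0,0,0.363],[0.75,0,0,0,0.363],[0.75,0,0,0,0.363]]]' >/dev/null
python3 - <<'E'
from h import *
go(.426,-.085,.036,.8325)
a=save('sc2','scene').astype(int);b=cv2.imread('pics/scene0.png')[:,:,::-1].astype(int)
d=np.abs(a-b).sum(2)
for n,(u,v) in dict(h1=(253,224),h2=(282,249),h3=(330,240)).items(): print(n,d[v-14:v+14,u-14:u+14].mean())
E
```

```text
t16.6 delta tool [-0.0017 -0.0016  0.126 ] turn 0.0083 | pos [ 0.428  -0.0847  0.162 ] yaw 0.8408 F [ 0.8  0.4 -0.2] open 0.08
h1 52.576530612244895
h2 18.224489795918366
h3 16.409438775510203
```

```bash
python3 -m jog '[[[0.75,-0.001,-0.001,0.04,0.008],[0.75,-0.001,-0.001,0.08,0.008],[0.75,-0.001,-0.001,0.11,0.008],[0.75,-0.001,-0.001,0.126,0.008],[0.75,-0.001,-0.001,0.126,0.008]]]' 25
python3 -m jog '[[[-0.2,0,0,0,0],[-0.2,0,0,0,0],[-0.2,0,0,0,0],[-0.2,0,0,0,0],[-0.2,0,0,0,0]]]' 25
python3 - <<'E'
from h import *
go(.426,-.085,.036,.8325)
E
```

```text
time: 17.12
tool_pos: [0.4235, -0.0836, 0.0321]
tool_rot: [-3.136, 0.002, 0.832]
contact_force: [-0.2, -0.3, -0.5]
opening: 0.0803
grip_force: 0.0
time: 17.53
tool_pos: [0.4265, -0.0845, 0.0361]
tool_rot: [3.138, -0.002, 0.829]
contact_force: [2.1, -1.0, 7.1]
opening: 0.0605
grip_force: 25.0
t17.5 delta tool [-0.0007 -0.      0.0001] turn -0.0032 | pos [ 0.4265 -0.0845  0.0361] yaw 0.8293 F [ 2.1 -1.   7.1] open 0.0605
```

```bash
python3 -m jog '[[[0.6,0,0,0,0],[0.6,0,0,0,0],[0.6,0,0,0.009,0],[0.6,0,0,0.009,0],[0.6,0,0,0.009,0]]]' 35
python3 -m jog '[[[-0.2,0,0,0,0],[-0.2,0,0,0,0],[-0.2,0,0,0,0],[-0.2,0,0,0,0],[-0.2,0,0,0,0]]]' 35
```

```text
time: 17.95
tool_pos: [0.4243, -0.0837, 0.025]
tool_rot: [-3.14, 0.001, 0.829]
contact_force: [-0.4, -0.1, -0.8]
opening: 0.0732
grip_force: 0.0
time: 18.37
tool_pos: [0.4251, -0.084, 0.0257]
tool_rot: [3.141, -0.0, 0.829]
contact_force: [0.8, -0.2, -1.8]
opening: 0.0602
grip_force: 35.0
```

Opening reads 60.2 mm where 58 is expected, so the house may be skewed. I'll test regrasps at a few degrees either way.

```bash
python3 -m jog '[[[0.6,0,0,0,0],[0.6,0,0,0,0],[0.6,0,0,0,0.1],[0.6,0,0,0,0.1],[0.6,0,0,0,0.1]]]' 35 >/dev/null
python3 -m jog '[[[-0.2,0,0,0,0],[-0.2,0,0,0,0],[-0.2,0,0,0,0],[-0.2,0,0,0,0],[-0.2,0,0,0,0]]]' 35
python3 -m jog '[[[0.6,0,0,0,0],[0.6,0,0,0,0],[0.6,0,0,0,-0.1],[0.6,0,0,0,-0.2],[0.6,0,0,0,-0.2]]]' 35 >/dev/null
python3 -m jog '[[[-0.2,0,0,0,0],[-0.2,0,0,0,0],[-0.2,0,0,0,0],[-0.2,0,0,0,0],[-0.2,0,0,0,0]]]' 35
python3 - <<'E'
import cv2
a=cv2.imread('pics/sc2.png');cv2.imwrite('pics/c2.png',cv2.resize(a[190:290,210:360],None,fx=5,fy=5,interpolation=cv2.INTER_CUBIC))
E
```

```text
time: 19.2
tool_pos: [0.425, -0.084, 0.0257]
tool_rot: [3.141, -0.0, 0.729]
contact_force: [-0.2, -1.2, -0.1]
opening: 0.0607
grip_force: 34.3
time: 20.03
tool_pos: [0.425, -0.0839, 0.0257]
tool_rot: [-3.142, -0.0, 0.928]
contact_force: [-0.0, 0.4, -0.1]
opening: 0.0611
grip_force: 34.2
```

```bash
python3 -m jog '[[[0.6,0,0,0,0],[0.6,0,0,0,0],[0.6,0,0,0,0.1],[0.6,0,0,0,0.1],[0.6,0,0,0,0.1]]]' 35 >/dev/null
python3 -m jog '[[[-0.2,0,0,0,0],[-0.2,0,0,0,0],[-0.2,0,0,0,0],[-0.2,0,0,0,0],[-0.2,0,0,0,0]]]' 50
python3 -m jog '[[[-0.2,0,0,-0.04,0],[-0.2,0,0,-0.08,0],[-0.2,0,0,-0.12,0],[-0.2,0,0,-0.16,0],[-0.2,0,0,-0.16,0]]]' 50
python3 - <<'E'
from h import *
a=save('sc3','scene')
st=robot.observe();print(w2px('scene',st['tool_pos']))
cv2.imwrite('pics/c3.png',cv2.resize(a[135:235,190:320,::-1],None,fx=6,fy=6,interpolation=cv2.INTER_CUBIC))
E
```

```text
time: 20.87
tool_pos: [0.425, -0.0839, 0.0257]
tool_rot: [-3.142, -0.0, 0.829]
contact_force: [-0.2, -0.1, 0.4]
opening: 0.0595
grip_force: 50.0
time: 21.28
tool_pos: [0.4283, -0.0851, 0.1923]
tool_rot: [3.13, -0.005, 0.829]
contact_force: [2.5, -0.9, -2.7]
opening: 0.0602
grip_force: 50.0
[250.08314888 180.83102145]
```

View pics/c3.png

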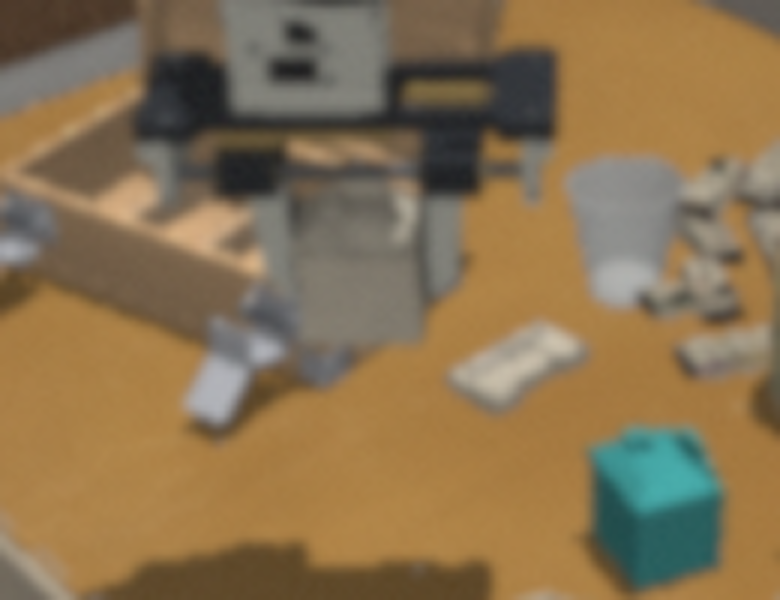

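The house hangs square between the fingers. I'll carry it over the case and calibrate against the ribs with the wrist camera.

```bash
python3 -m jog '[[[-0.2,0,0,-0.02,-0.5],[-0.2,0,0,-0.02,-0.5],[-0.2,0,0,-0.02,-0.5],[-0.2,0,0,-0.02,-0.5],[-0.2,0,0,-0.02,-0.5]]]' 50 >/dev/null
python3 -m jog '[[[-0.2,0,0,0,-0.505],[-0.2,0,0,0,-0.505],[-0.2,0,0,0,-0.505],[-0.2,0,0,0,-0.505],[-0.2,0,0,0,-0.505]]]' 50 >/dev/null
python3 - <<'E'
from h import *
go(*cw(-.004,-.07,.21),CY+np.pi/2)
E
```

```text
t22.2 delta tool [ 0.1895  0.1917 -0.0057] turn 0.0006 | pos [ 0.4242 -0.0837  0.2044] yaw 1.8346 F [ 0.1  1.  -2.6] open 0.06
```

```bash
python3 -m jog '[[[-0.2,0.14,0.14,-0.005,0],[-0.2,0.14,0.14,-0.005,0],[-0.2,0.14,0.14,-0.005,0],[-0.2,0.14,0.14,-0.005,0],[-0.2,0.14,0.14,-0.005,0]]]' 50 >/dev/null
python3 -m jog '[[[-0.2,0.05,0.052,0,0],[-0.2,0.05,0.052,0,0],[-0.2,0.05,0.052,0,0],[-0.2,0.05,0.052,0,0],[-0.2,0.05,0.052,0,0]]]' 50
python3 - <<'E'
from h import *
go(*cw(-.004,-.07,.21),CY+np.pi/2)
im=save('w5','wrist');st=robot.observe();np.save('w5.npy',np.r_[st['tool_pos'],st['tool_rot']])
o=cv2.resize(im[:,:,::-1],(800,600),interpolation=cv2.INTER_CUBIC)
for y in(-.0045,.0045,.0595,.0685):
  a=w2px('wrist',cw(-.059,y,.034))*1.4286;b=w2px('wrist',cw(.059,y,.034))*1.4286
  print(y,a.round(0),b.round(0))
cv2.imwrite('pics/w5b.png',o)
E
```

```text
time: 23.0
tool_pos: [0.5602, 0.1492, 0.2094]
tool_rot: [-3.139, -0.0, 1.83]
contact_force: [0.5, -0.8, -3.4]
opening: 0.0596
grip_force: 50.0
t23.0 delta tool [ 0.0002 -0.0003 -0.0006] turn -0.0036 | pos [0.5602 0.1492 0.2094] yaw 1.8304 F [ 0.5 -0.8 -3.4] open 0.0596
-0.0045 [330. 197.] [489. 197.]
0.0045 [330. 185.] [489. 184.]
0.0595 [326. 104.] [493. 103.]
0.0685 [325.  90.] [494.  89.]
```

View pics/w5b.png

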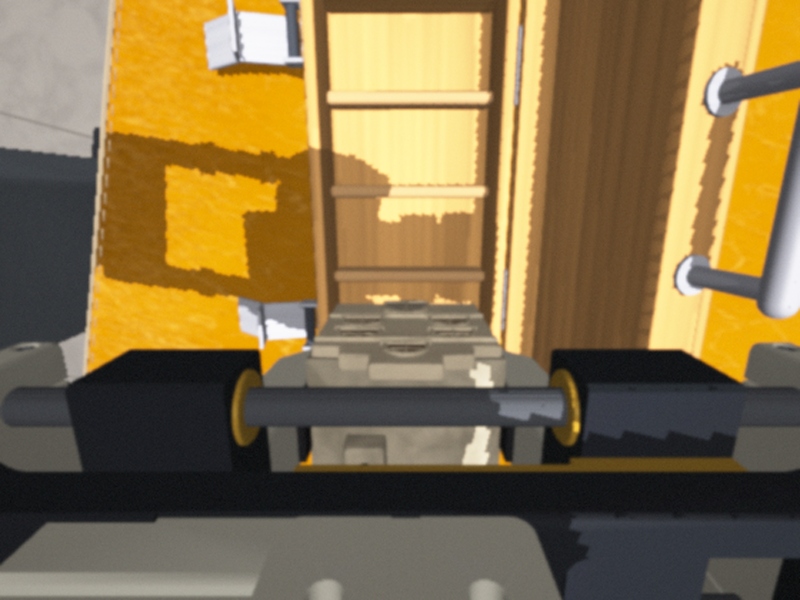

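The predicted ribs (rows 97 and 191) match the seen ones (98 and 191). The held house is square but may sit a few mm off along the tool's x, so I'll measure its foot edge.

Run:
```python
from h import *
im=cv2.imread('pics/w5.png').astype(int)
for c0,c1 in((228,236),(240,250),(258,266),(280,288),(300,310),(322,330),(334,342)):
    print(c0,[tuple(im[r,c0:c1].mean(0).round().astype(int)[[2,0]]) for r in range(202,242,2)])
st=robot.observe()
M=R.from_euler('xyz',st['tool_rot']).as_matrix()
for d in(.0265,.025):
  for z in(.0257,-.0243): print(d,z,[w2px('wrist',st['tool_pos']+M@np.array([d,s,z])).round(1) for s in(-.03,0,.03)])
```

```text
228 [(np.int64(106), np.int64(46)), (np.int64(108), np.int64(46)), (np.int64(109), np.int64(47)), (np.int64(110), np.int64(47)), (np.int64(111), np.int64(49)), (np.int64(112), np.int64(48)), (np.int64(115), np.int64(56)), (np.int64(118), np.int64(62)), (np.int64(126), np.int64(75)), (np.int64(162), np.int64(109)), (np.int64(148), np.int64(99)), (np.int64(126), np.int64(88)), (np.int64(119), np.int64(89)), (np.int64(122), np.int64(93)), (np.int64(121), np.int64(94)), (np.int64(115), np.int64(88)), (np.int64(120), np.int64(93)), (np.int64(170), np.int64(132)), (np.int64(168), np.int64(130)), (np.int64(127), np.int64(98))]
240 [(np.int64(171), np.int64(75)), (np.int64(170), np.int64(73)), (np.int64(172), np.int64(74)), (np.int64(172), np.int64(74)), (np.int64(171), np.int64(75)), (np.int64(145), np.int64(80)), (np.int64(117), np.int64(88)), (np.int64(116), np.int64(89)), (np.int64(122), np.int64(95)), (np.int64(145), np.int64(112)), (np.int64(143), np.int64(109)), (np.int64(105), np.int64(77)), (np.int64(126), np.int64(96)), (np.int64(161), np.int64(125)), (np.int64(158), np.int64(121))
[... 2954 characters left out ...]
102), np.int64(56)), (np.int64(131), np.int64(87)), (np.int64(125), np.int64(84)), (np.int64(110), np.int64(76)), (np.int64(114), np.int64(83)), (np.int64(119), np.int64(91)), (np.int64(120), np.int64(93)), (np.int64(118), np.int64(92)), (np.int64(122), np.int64(93)), (np.int64(169), np.int64(132)), (np.int64(183), np.int64(142)), (np.int64(134), np.int64(103))]
0.0265 0.0257 [array([233.3, 206.8]), array([282.4, 206.8]), array([331.6, 206.9])]
0.0265 -0.0243 [array([214.9, 232.6]), array([281.9, 232.7]), array([349. , 232.8])]
0.025 0.0257 [array([233.4, 209.1]), array([282.4, 209.2]), array([331.5, 209.2])]
0.025 -0.0243 [array([215.1, 235.8]), array([281.9, 235.9]), array([348.8, 235.9])]
```

The foot edge is at row 213 and should be at 209, so the house sits 2.2 mm toward −tool x. I'll correct for that and lower into bay 2.

```bash
python3 -m jog '[[[-0.2,0.0404,0,0.03,-0.003],[-0.2,0.0404,0,0.06,-0.003],[-0.2,0.0404,0,0.09,-0.003],[-0.2,0.0404,0,0.12,-0.003],[-0.2,0.0404,0,0.13,-0.003]]]' 50 >/dev/null
python3 -m jog '[[[-0.2,0,0,0,0],[-0.2,0,0,0,0],[-0.2,0,0,0,0]]]' 50
python3 - <<'E'
from h import *
go(*cw(-.004,-.0298,.0337),CY+np.pi/2)
E
```

```text
time: 23.72
tool_pos: [0.5519, 0.1882, 0.0829]
tool_rot: [3.138, 0.0, 1.835]
contact_force: [0.3, 0.8, -2.5]
opening: 0.06
grip_force: 50.0
t23.7 delta tool [ 0.0006 -0.0026  0.0491] turn 0.0013 | pos [0.5519 0.1882 0.0829] yaw 1.8353 F [ 0.3  0.8 -2.5] open 0.06
```

```bash
python3 -m jog '[[[-0.2,0.0006,-0.002,0.008,0.001],[-0.2,0.0006,-0.002,0.015,0.001],[-0.2,0.0006,-0.002,0.022,0.001],[-0.2,0.0006,-0.002,0.029,0.001],[-0.2,0.0006,-0.002,0.033,0.001]]]' 50
python3 -m jog '[[[-0.2,0,0,0.005,0],[-0.2,0,0,0.010,0],[-0.2,0,0,0.014,0],[-0.2,0,0,0.014,0]]]' 50
python3 - <<'E'
from h import *
go(*cw(-.004,-.0298,.0337),CY+np.pi/2)
E
```

```text
time: 24.13
tool_pos: [0.5479, 0.1884, 0.0465]
tool_rot: [-3.14, -0.0, 1.836]
contact_force: [-0.0, -0.8, -2.4]
opening: 0.0599
grip_force: 50.0
time: 24.47
tool_pos: [0.5485, 0.1886, 0.0338]
tool_rot: [3.141, -0.0, 1.836]
contact_force: [-0.5, -1.0, -2.9]
opening: 0.0598
grip_force: 50.0
t24.5 delta tool [-0.0007  0.0007  0.0001] turn 0.0019 | pos [0.5485 0.1886 0.0338] yaw 1.8359 F [-0.5 -1.  -2.9] open 0.0598
```

It went in without contact. I'll release it and go to house 2.

```bash
python3 -m jog '[[[0.4,0,0,0,0],[0.4,0,0,0,0],[0.4,0,0,0,0],[0.4,0,0,-0.04,0],[0.4,0,0,-0.08,0]]]' 50
python3 -m jog '[[[0.75,0,0,-0.04,0],[0.75,0,0,-0.08,0],[0.75,0,-0.03,-0.1,0],[0.75,0,-0.07,-0.1,0],[0.75,0,-0.1,-0.1,0]]]' >/dev/null
python3 - <<'E'
from h import *
go(.4207,-.2322,.16,1.274)
E
```

```text
time: 24.88
tool_pos: [0.5468, 0.1881, 0.1124]
tool_rot: [-3.136, -0.0, 1.836]
contact_force: [1.6, 0.2, 0.3]
opening: 0.0641
grip_force: 0.0
t25.3 delta tool [-0.3726 -0.1323  0.0549] turn 0.562 | pos [0.4506 0.162  0.2152] yaw 1.836 F [0.1 0.1 0.2] open 0.0801
```

```bash
python3 -m jog '[[[0.75,-0.19,-0.066,0.0,0],[0.75,-0.19,-0.066,0,0],[0.75,-0.19,-0.066,0,0],[0.75,-0.19,-0.066,0,0],[0.75,-0.19,-0.066,0,0]]]' >/dev/null
python3 -m jog '[[[0.75,-0.183,-0.066,0.03,0.28],[0.75,-0.183,-0.066,0.03,0.28],[0.75,-0.183,-0.066,0.03,0.28],[0.75,-0.183,-0.066,0.03,0.28],[0.75,-0.183,-0.066,0.03,0.28]]]' >/dev/null
python3 -m jog '[[[0.75,0,0,0.025,0.282],[0.75,0,0,0.025,0.282],[0.75,0,0,0.025,0.282],[0.75,0,0,0.025,0.282],[0.75,0,0,0.025,0.282]]]' >/dev/null
python3 - <<'E'
from h import *
go(.4207,-.2322,.026,1.274)
a=save('sc4','scene').astype(int);b=cv2.imread('pics/scene0.png')[:,:,::-1].astype(int)
d=np.abs(a-b).sum(2)
for n,(u,v) in dict(h2=(282,249),h3=(330,240)).items(): print(n,d[v:v+14,u-14:u+14].mean())
E
```

```text
t26.6 delta tool [-0.0003 -0.0017  0.1329] turn 0.0012 | pos [ 0.4223 -0.2324  0.1589] yaw 1.2752 F [-0.1  0.1 -0.3] open 0.0803
h2 33.755102040816325
h3 19.57908163265306
```

```bash
python3 -m jog '[[[0.75,0,-0.001,0.04,0],[0.75,0,-0.001,0.08,0],[0.75,0,-0.001,0.11,0],[0.75,0,-0.001,0.133,0],[0.75,0,-0.001,0.133,0]]]' 35
python3 -m jog '[[[-0.2,0,0,0,0],[-0.2,0,0,0,0],[-0.2,0,0,0,0],[-0.2,0,0,0,0],[-0.2,0,0,0,0]]]' 50
python3 -m jog '[[[0.6,0,0,0,0],[0.6,0,0,0,0],[0.6,0,0,0,-0.04],[0.6,0,0,0,-0.04],[0.6,0,0,0,-0.04]]]' 35 >/dev/null
python3 -m jog '[[[-0.2,0,0,0,0],[-0.2,0,0,0,0],[-0.2,0,0,0,0],[-0.2,0,0,0,0],[-0.2,0,0,0,0]]]' 50
```

```text
time: 27.02
tool_pos: [0.4192, -0.2301, 0.0222]
tool_rot: [-3.135, -0.003, 1.275]
contact_force: [-0.6, 0.9, -0.4]
opening: 0.0805
grip_force: 0.0
time: 27.43
tool_pos: [0.422, -0.2325, 0.0273]
tool_rot: [3.139, 0.001, 1.274]
contact_force: [-1.9, 2.0, 8.1]
opening: 0.0595
grip_force: 50.0
time: 28.27
tool_pos: [0.4213, -0.232, 0.0257]
tool_rot: [3.141, -0.0, 1.314]
contact_force: [0.6, 0.6, -0.2]
opening: 0.0606
grip_force: 49.7
```

```bash
python3 -m jog '[[[0.6,0,0,0,0],[0.6,0,0,0,0],[0.6,0,0,0,0.04],[0.6,0,0,0,0.04],[0.6,0,0,0,0.04]]]' 35 >/dev/null
python3 -m jog '[[[-0.2,0,0,0,0],[-0.2,0,0,0,0],[-0.2,0,0,0,0],[-0.2,0,0,0,0],[-0.2,0,0,0,0]]]' 50
python3 -m jog '[[[-0.2,0,0,-0.04,0],[-0.2,0,0,-0.08,0],[-0.2,0,0,-0.12,0],[-0.2,0,0,-0.16,0],[-0.2,0,0,-0.184,0]]]' 50 >/dev/null
python3 -m jog '[[[-0.2,0,0,0,-0.28],[-0.2,0,0,0,-0.28],[-0.2,0,0,0,-0.28],[-0.2,0,0,0,-0.28],[-0.2,0,0,0,-0.28]]]' 50 >/dev/null
python3 -m jog '[[[-0.2,0,0,0,-0.28],[-0.2,0,0,0,-0.28],[-0.2,0,0,0,-0.28],[-0.2,0,0,0,-0.28],[-0.2,0,0,0,-0.28]]]' 50
python3 - <<'E'
from h import *
go(*cw(-.004,-.01,.21),CY+np.pi/2)
E
```

```text
time: 29.1
tool_pos: [0.4213, -0.232, 0.0257]
tool_rot: [3.142, -0.0, 1.274]
contact_force: [0.4, -0.9, -0.3]
opening: 0.06
grip_force: 50.0
time: 30.35
tool_pos: [0.4211, -0.2319, 0.2094]
tool_rot: [-3.141, -0.001, 1.831]
contact_force: [-0.1, 0.9, -2.0]
opening: 0.06
grip_force: 50.0
t30.4 delta tool [ 0.3925  0.2321 -0.0004] turn -0.0025 | pos [ 0.4211 -0.2319  0.2094] yaw 1.8315 F [-0.1  0.9 -2. ] open 0.06
```

```bash
python3 -m jog '[[[-0.2,0.131,0.0775,0,0],[-0.2,0.131,0.0775,0,0],[-0.2,0.131,0.0775,0,0],[-0.2,0.131,0.0775,0,0],[-0.2,0.131,0.0775,0,0]]]' 50 >/dev/null
python3 -m jog '[[[-0.2,0.131,0.0775,0,0],[-0.2,0.131,0.0775,0,0],[-0.2,0.131,0.0775,0,0],[-0.2,0.131,0.0775,0,0],[-0.2,0.131,0.0775,0,0]]]' 50 >/dev/null
python3 -m jog '[[[-0.2,0.1305,0.077,0,-0.002],[-0.2,0.1305,0.077,0,-0.002],[-0.2,0.1305,0.077,0,-0.002],[-0.2,0.1305,0.077,0,-0.002],[-0.2,0.1305,0.077,0,-0.002]]]' 50
python3 -m jog '[[[-0.2,0,0,0,0],[-0.2,0,0,0,0]]]' 50
cat >> h.py <<'E'
def foot(name):
    im=save(name,'wrist').astype(float)
    rt=im[:,:,0]/(im[:,:,2]+1)
    for c0 in range(236,334,7):
        p=rt[195:235,c0:c0+6].mean(1); i=np.where(p<1.6)[0]
        print(c0,(195+i[0]-(1.6-p[i[0]])/(p[i[0]-1]-p[i[0]])) if len(i) and i[0] else p.round(1),end='; ')
    print()
E
python3 - <<'E'
from h import *
go(*cw(-.004,-.01,.21),CY+np.pi/2)
foot('w6')
E
```

```text
time: 31.6
tool_pos: [0.544, 0.2114, 0.2091]
tool_rot: [3.141, -0.002, 1.838]
contact_force: [-0.3, -0.8, -2.0]
opening: 0.0603
grip_force: 50.0
time: 31.77
tool_pos: [0.543, 0.2064, 0.2093]
tool_rot: [-3.14, 0.001, 1.835]
contact_force: [-0.3, -1.0, -2.7]
opening: 0.0599
grip_force: 50.0
t31.8 delta tool [ 0.0005  0.0014 -0.0007] turn 0.0008 | pos [0.543  0.2064 0.2093] yaw 1.8348 F [-0.3 -1.  -2.7] open 0.0599
236 212.0213846608704; 243 212.31584882511436; 250 212.046652285654; 257 [1.5 1.5 1.4 1.3 1.3 1.3 1.3 1.3 1.3 1.3 1.3 1.3 1.2 1.2 1.3 1.2 1.3 1.3
 1.3 1.3 1.3 1.3 1.3 1.3 1.3 1.3 1.3 1.4 1.4 1.3 1.3 1.3 1.3 1.3 1.3 1.3
 1.4 1.4 1.3 1.3]; 264 [1.3 1.3 1.3 1.3 1.3 1.3 1.3 1.3 1.3 1.3 1.3 1.3 1.3 1.2 1.3 1.2 1.2 1.3
 1.3 1.3 1.3 1.3 1.3 1.3 1.3 1.3 1.3 1.3 1.3 1.3 1.3 1.3 1.3 1.3 1.3 1.3
 1.3 1.3 1.3 1.3]; 271 [1.3 1.3 1.3 1.3 1.3 1.3 1.3 1.3 1.3 1.3 1.3 1.3 1.3 1.2 1.3 1.3 1.3 1.3
 1.2 1.3 1.3 1.3 1.3 1.3 1.3 1.3 1.3 1.3 1.3 1.3 1.3 1.3 1.3 1.3 1.3 1.3
 1.3 1.3 1.3 1.3]; 278 [1.3 1.3 1.3 1.3 1.3 1.3 1.3 1.3 1.3 1.3 1.3 1.3 1.3 1.3 1.3 1.3 1.3 1.3
 1.3 1.3 1.2 1.3 1.3 1.3 1.3 1.3 1.3 1.3 1.3 1.3 1.3 1.3 1.3 1.3 1.3 1.3
 1.3 1.3 1.3 1.3]; 285 [1.3 1.3 1.3 1.3 1.3 1.3 1.3 1.3 1.3 1.3 1.3 1.3 1.3 1.3 1.3 1.3 1.3 1.3
 1.3 1.2 1.2 1.3 1.3 1.3 1.3 1.3 1.3 1.3 1.3 1.3 1.3 1.3 1.3 1.3 1.3 1.3
 1.3 1.3 1.3 1.3]; 292 [1.3 1.3 1.3 1.3 1.3 1.3 1.3 1.3 1.3 1.3 1.3 1.3 1.3 1.2 1.3 1.3 1.3 1.3
 1.3 1.2 1.3 1.3 1.3 1.3 1.3 1.3 1.3 1.3 1.3 1.3 1.3 1.3 1.3 1.3 1.3 1.3
 1.3 1.3 1.3 1.3]; 299 [1.3 1.3 1.3 1.3 1.3 1.3 1.3 1.3 1.3 1.3 1.3 1.3 1.3 1.3 1.3 1.3 1.2 1.3
 1.3 1.3 1.3 1.3 1.3 1.3 1.3 1.3 1.3 1.3 1.3 1.3 1.3 1.3 1.3 1.3 1.3 1.3
 1.3 1.3 1.3 1.3]; 306 [1.4 1.4 1.3 1.3 1.3 1.3 1.3 1.3 1.3 1.2 1.2 1.2 1.2 1.2 1.2 1.2 1.3 1.3
 1.3 1.3 1.3 1.3 1.3 1.3 1.3 1.3 1.3 1.3 1.3 1.3 1.3 1.3 1.3 1.3 1.3 1.3
 1.3 1.4 1.3 1.3]; 313 212.70206221475232; 320 212.95442264676612; 327 212.9797823841197;
```

Foot edge is at row 212.5, the same −2.1 mm offset. Lowering into bay 3.

```bash
python3 -m jog '[[[-0.2,0.0446,0.0014,0.03,0],[-0.2,0.0446,0.0014,0.06,0],[-0.2,0.0446,0.0014,0.09,0],[-0.2,0.0446,0.0014,0.12,0],[-0.2,0.0446,0.0014,0.13,0]]]' 50 >/dev/null
python3 -m jog '[[[-0.2,0,0,0,0],[-0.2,0,0,0,0],[-0.2,0,0,0,0]]]' 50
python3 - <<'E'
from h import *
go(*cw(-.004,.0341,.0337),CY+np.pi/2)
E
```

```text
time: 32.48
tool_pos: [0.5344, 0.2505, 0.0819]
tool_rot: [3.138, -0.0, 1.835]
contact_force: [-0.4, -0.2, -1.1]
opening: 0.06
grip_force: 50.0
t32.5 delta tool [-0.0003 -0.002   0.0482] turn 0.0007 | pos [0.5344 0.2505 0.0819] yaw 1.8347 F [-0.4 -0.2 -1.1] open 0.06
```

```bash
python3 -m jog '[[[-0.2,-0.0003,-0.002,0.008,0.001],[-0.2,-0.0003,-0.002,0.015,0.001],[-0.2,-0.0003,-0.002,0.022,0.001],[-0.2,-0.0003,-0.002,0.029,0.001],[-0.2,-0.0003,-0.002,0.032,0.001]]]' 50
python3 -m jog '[[[-0.2,0,0,0.005,0],[-0.2,0,0,0.010,0],[-0.2,0,0,0.014,0],[-0.2,0,0,0.014,0]]]' 50
python3 -m jog '[[[0.4,0,0,0,0],[0.4,0,0,0,0],[0.4,0,0,0,0],[0.4,0,0,-0.04,0],[0.4,0,0,-0.08,0]]]' 50
python3 -m jog '[[[0.75,0,0,-0.04,0],[0.75,0,0,-0.08,0],[0.75,0,-0.03,-0.1,0],[0.75,0,-0.07,-0.1,0],[0.75,0,-0.1,-0.1,0]]]' >/dev/null
python3 - <<'E'
from h import *
a=np.radians(-70); 
go(.5487,-.3027,.16,np.radians(110))
a=save('sc5','scene').astype(int);b=cv2.imread('pics/scene0.png')[:,:,::-1].astype(int)
d=np.abs(a-b).sum(2); print(d[226:254,316:344].mean())
E
```

```text
time: 32.9
tool_pos: [0.5304, 0.2498, 0.0464]
tool_rot: [-3.14, 0.0, 1.835]
contact_force: [0.3, -0.8, -1.2]
opening: 0.06
grip_force: 50.0
time: 33.23
tool_pos: [0.5311, 0.2501, 0.0338]
tool_rot: [3.141, -0.0, 1.835]
contact_force: [-0.6, 0.2, -2.1]
opening: 0.0599
grip_force: 50.0
time: 33.65
tool_pos: [0.5294, 0.2494, 0.1123]
tool_rot: [-3.135, 0.0, 1.835]
contact_force: [0.8, 0.7, -0.0]
opening: 0.0646
grip_force: 0.0
t34.1 delta tool [-0.5382 -0.0259  0.055 ] turn -0.0851 | pos [0.4331 0.2235 0.2152] yaw 1.8348 F [-0.8  0.5 -0.6] open 0.0801
7.406887755102041
```

House 3 hasn't moved. I'll take it first across its other faces, clear of house_big, and set it down in open space to regrasp.

```bash
python3 -m jog '[[[0.75,-0.18,-0.009,0,0],[0.75,-0.18,-0.009,0,0],[0.75,-0.18,-0.009,0,0],[0.75,-0.18,-0.009,0,0],[0.75,-0.18,-0.009,0,0]]]' >/dev/null
python3 -m jog '[[[0.75,-0.18,-0.009,0,0],[0.75,-0.18,-0.009,0,0],[0.75,-0.18,-0.009,0,0],[0.75,-0.18,-0.009,0,0],[0.75,-0.18,-0.009,0,0]]]' >/dev/null
python3 -m jog '[[[0.75,-0.178,-0.008,0.04,-0.085],[0.75,-0.178,-0.008,0.04,-0.085],[0.75,-0.178,-0.008,0.04,-0.085],[0.75,-0.178,-0.008,0.04,-0.085],[0.75,-0.178,-0.008,0.04,-0.085]]]' >/dev/null
python3 -m jog '[[[0.75,0,0,0,0],[0.75,0,0,0,0]]]' >/dev/null
python3 - <<'E'
from h import *
go(.5487,-.3027,.03,np.radians(110))
E
```

```text
t35.5 delta tool [-1.000e-04 -8.000e-04  1.428e-01] turn -0.0015 | pos [ 0.5496 -0.3025  0.1728] yaw 1.9183 F [ 0.2 -0.4  0.4] open 0.0799
```

```bash
python3 -m jog '[[[0.75,0,-0.001,0.04,0],[0.75,0,-0.001,0.08,0],[0.75,0,-0.001,0.12,0],[0.75,0,-0.001,0.142,0],[0.75,0,-0.001,0.142,0]]]' 40
python3 -m jog '[[[-0.3,0,0,0,0],[-0.3,0,0,0,0],[-0.3,0,0,0,0],[-0.3,0,0,0,0],[-0.3,0,0,0,0]]]' 40
python3 -m jog '[[[-0.3,0,0,-0.04,0],[-0.3,0,0,-0.09,0],[-0.3,0,0,-0.09,0]]]' 40
python3 -m jog '[[[-0.3,0.137,-0.077,0,0],[-0.3,0.137,-0.077,0,0],[-0.3,0.137,-0.077,0,0],[-0.3,0.137,-0.077,0,0],[-0.3,0.137,-0.077,0,0]]]' 40
python3 -m jog '[[[-0.3,0,0,0.03,0],[-0.3,0,0,0.06,0],[-0.3,0,0,0.08,0],[-0.3,0,0,0.088,0],[-0.3,0,0,0.088,0]]]' 40
python3 - <<'E'
from h import *
go(.43,-.20,.03,np.radians(110))
E
```

```text
time: 35.95
tool_pos: [0.5462, -0.2987, 0.027]
tool_rot: [-3.136, -0.009, 1.921]
contact_force: [-0.4, 0.9, 1.0]
opening: 0.0804
grip_force: 0.0
time: 36.37
tool_pos: [0.5493, -0.3031, 0.0335]
tool_rot: [3.141, 0.002, 1.92]
contact_force: [-2.0, -1.4, 1.2]
opening: 0.0516
grip_force: 1.0
time: 36.62
tool_pos: [0.5515, -0.3045, 0.1289]
tool_rot: [3.135, 0.009, 1.92]
contact_force: [0.8, -1.3, -2.3]
opening: 0.0509
grip_force: 40.0
time: 37.03
tool_pos: [0.4236, -0.195, 0.1209]
tool_rot: [-3.137, -0.007, 1.921]
contact_force: [-0.6, 0.9, -3.6]
opening: 0.0512
grip_force: 40.0
time: 37.45
tool_pos: [0.4283, -0.2, 0.033]
tool_rot: [-3.139, -0.003, 1.92]
contact_force: [-0.4, 0.2, -2.9]
opening: 0.0507
grip_force: 40.0
t37.5 delta tool [-0.0006  0.0016  0.003 ] turn 0.0001 | pos [ 0.4283 -0.2     0.033 ] yaw 1.9199 F [-0.4  0.2 -2.9] open 0.0507
```

```bash
python3 -m jog '[[[-0.3,0,0,0.002,0],[-0.3,0,0,0.002,0],[0.6,0,0,0.002,0],[0.6,0,0,0.002,0],[0.6,0,0,0.002,0]]]' 40
python3 -m jog '[[[0.75,0,0,-0.04,0],[0.75,0,0,-0.08,0],[0.75,0,0,-0.12,0],[0.75,0,0,-0.12,0.125],[0.75,0,0,-0.12,0.25]]]' 40 >/dev/null
python3 -m jog '[[[0.75,0,0,0,0.6],[0.75,0,0,0,0.6],[0.75,0,0,0,0.6],[0.75,0,0,0,0.6],[0.75,0,0,0,0.6]]]' 40 >/dev/null
python3 -m jog '[[[0.75,0,0,0,0.6],[0.75,0,0,0,0.6],[0.75,0,0,0,0.6],[0.75,0,0,0,0.6],[0.75,0,0,0,0.6]]]' 40 >/dev/null
python3 -m jog '[[[0.75,0,0,0,0.12],[0.75,0,0,0,0.12]]]' 40 >/dev/null
python3 - <<'E'
from h import *
go(.4417,-.1952,.0255,np.radians(20))
E
```

```text
time: 37.87
tool_pos: [0.4302, -0.2005, 0.0323]
tool_rot: [3.141, 0.001, 1.92]
contact_force: [-0.1, -0.3, 0.7]
opening: 0.0666
grip_force: 0.0
t39.3 delta tool [ 0.0128 -0.0008  0.1266] turn -0.0035 | pos [ 0.4298 -0.2002  0.1521] yaw 0.3456 F [ 0.2  0.2 -0.2] open 0.0805
```

```bash
python3 -m jog '[[[0.75,0.014,-0.001,0.04,-0.003],[0.75,0.014,-0.001,0.08,-0.003],[0.75,0.014,-0.001,0.11,-0.003],[0.75,0.014,-0.001,0.127,-0.003],[0.75,0.014,-0.001,0.127,-0.003]]]' 40
python3 -m jog '[[[0.75,0,0,0,0],[0.75,0,0,0,0]]]' 40
python3 -m jog '[[[-0.2,0,0,0,0],[-0.2,0,0,0,0],[-0.2,0,0,0,0],[-0.2,0,0,0,0],[-0.2,0,0,0,0]]]' 50
python3 -m jog '[[[-0.2,0,0,-0.04,0],[-0.2,0,0,-0.08,0],[-0.2,0,0,-0.12,0],[-0.2,0,0,-0.16,0],[-0.2,0,0,-0.184,0]]]' 55
python3 - <<'E'
from h import *
go(*cw(-.004,-.10,.21),CY+np.pi/2)
E
```

```text
time: 39.7
tool_pos: [0.4404, -0.1931, 0.0216]
tool_rot: [-3.136, 0.004, 0.356]
contact_force: [-2.3, 0.2, 0.5]
opening: 0.0804
grip_force: 0.0
time: 39.87
tool_pos: [0.4433, -0.195, 0.0259]
tool_rot: [3.14, -0.001, 0.354]
contact_force: [0.3, 0.2, 0.6]
opening: 0.0806
grip_force: 0.0
time: 40.28
tool_pos: [0.4431, -0.195, 0.0256]
tool_rot: [3.14, -0.001, 0.353]
contact_force: [-0.4, 0.3, 6.6]
opening: 0.0595
grip_force: 50.0
time: 40.7
tool_pos: [0.4431, -0.1947, 0.2127]
tool_rot: [3.138, -0.003, 0.353]
contact_force: [0.7, -0.9, -3.2]
opening: 0.0595
grip_force: 55.0
t40.7 delta tool [ 0.2258 -0.2525  0.0025] turn -1.481 | pos [ 0.4431 -0.1947  0.2127] yaw 0.353 F [ 0.7 -0.9 -3.2] open 0.0595
```

```bash
python3 -m jog '[[[-0.2,0,0,0,-0.494],[-0.2,0,0,0,-0.494],[-0.2,0,0,0,-0.494],[-0.2,0,0,0,-0.494],[-0.2,0,0,0,-0.494]]]' 55 >/dev/null
python3 -m jog '[[[-0.2,0,0,0,-0.494],[-0.2,0,0,0,-0.494],[-0.2,0,0,0,-0.494],[-0.2,0,0,0,-0.494],[-0.2,0,0,0,-0.494]]]' 55 >/dev/null
python3 -m jog '[[[-0.2,0,0,0,-0.493],[-0.2,0,0,0,-0.493],[-0.2,0,0,0,-0.493],[-0.2,0,0,0,-0.493],[-0.2,0,0,0,-0.493]]]' 55 >/dev/null
python3 - <<'E'
from h import *
go(*cw(-.004,-.05,.21),CY+np.pi/2)
E
```

```text
t42.0 delta tool [ 0.3216  0.2023 -0.0014] turn -0.0021 | pos [ 0.4422 -0.1943  0.2084] yaw 1.8319 F [-0.1 -0.5 -2. ] open 0.0596
```

```bash
python3 -m jog '[[[-0.2,0.156,0.101,0,0],[-0.2,0.156,0.101,0,0],[-0.2,0.156,0.101,0,0],[-0.2,0.156,0.101,0,0],[-0.2,0.156,0.101,0,0]]]' 55 >/dev/null
python3 -m jog '[[[-0.2,0.1556,0.1013,-0.001,-0.002],[-0.2,0.1556,0.1013,-0.001,-0.002],[-0.2,0.1556,0.1013,-0.001,-0.002],[-0.2,0.1556,0.1013,-0.001,-0.002],[-0.2,0.1556,0.1013,-0.001,-0.002]]]' 55 >/dev/null
python3 -m jog '[[[-0.2,0,0,0,0],[-0.2,0,0,0,0],[-0.2,0,0,0,0]]]' 55
python3 - <<'E'
from h import *
go(*cw(-.004,-.06,.21),CY+np.pi/2)
im=save('w7','wrist').astype(int)
for c0 in(236,250,262,282,300,312,324):
    print(c0,[tuple(im[r,c0:c0+7].mean(0).round().astype(int)[[0,2]].tolist()) for r in range(216,242,2)])
st=robot.observe();M=R.from_euler('xyz',st['tool_rot']).as_matrix()
for d in(.011,.0125,.009):print(d,[w2px('wrist',st['tool_pos']+M@np.array([d,s,.0257])).round(1).tolist() for s in(-.029,.029)])
E
```

```text
time: 43.03
tool_pos: [0.5563, 0.1584, 0.2093]
tool_rot: [-3.14, 0.0, 1.831]
contact_force: [-0.5, -0.0, -3.3]
opening: 0.0595
grip_force: 55.0
t43.0 delta tool [ 0.0003  0.001  -0.0007] turn -0.0025 | pos [0.5563 0.1584 0.2093] yaw 1.8315 F [-0.5 -0.  -3.3] open 0.0595
236 [(142, 60), (140, 60), (141, 61), (141, 60), (146, 65), (182, 88), (196, 103), (196, 102), (187, 98), (123, 88), (114, 87), (117, 90), (117, 90)]
250 [(170, 73), (170, 73), (177, 77), (239, 118), (253, 146), (253, 146), (253, 146), (253, 147), (247, 135), (135, 93), (116, 90), (117, 91), (118, 91)]
262 [(213, 95), (252, 147), (254, 154), (254, 153), (254, 153), (254, 152), (254, 153), (253, 149), (234, 126), (128, 92), (116, 89), (120, 92), (120, 92)]
282 [(224, 101), (254, 151), (254, 157), (254, 157), (254, 156), (254, 155), (254, 153), (216, 119), (119, 91), (92, 73), (97, 76), (102, 80), (135, 104)]
300 [(253, 149), (253, 150), (253, 149), (253, 149), (253, 148), (253, 149), (253, 148), (253, 147), (216, 115), (122, 91), (118, 92), (118, 90), (122, 94)]
312 [(251, 137), (251, 136), (251, 137), (250, 136), (250, 136), (250, 135), (250, 135), (249, 134), (203, 108), (118, 90), (116, 89), (114, 88), (120, 92)]
324 [(248, 142), (251, 147), (245, 140), (242, 136), (249, 145), (245, 139), (240, 133), (242, 136), (199, 107), (117, 88), (114, 86), (115, 88), (120, 92)]
0.011 [[235.9, 231.0], [328.9, 231.1]]
0.0125 [[235.8, 228.7], [329.0, 228.8]]
0.009 [[236.0, 234.0], [328.8, 234.1]]
```

The foot edge is at row 233, so the house centre is 15.2 mm behind the TCP along tool x. That puts the TCP at y −0.0808 for bay 1.

```bash
python3 -m jog '[[[-0.2,-0.0205,0.001,0.03,-0.0025],[-0.2,-0.0205,0.001,0.06,-0.0025],[-0.2,-0.0205,0.001,0.09,-0.0025],[-0.2,-0.0205,0.001,0.12,-0.0025],[-0.2,-0.0205,0.001,0.13,-0.0025]]]' 55 >/dev/null
python3 -m jog '[[[-0.2,0,0,0,0],[-0.2,0,0,0,0],[-0.2,0,0,0,0],[-0.2,0,0,0,0]]]' 55
python3 - <<'E'
from h import *
go(*cw(-.004,-.0808,.0337),CY+np.pi/2)
E
```

```text
time: 43.83
tool_pos: [0.5645, 0.1395, 0.0819]
tool_rot: [3.138, 0.001, 1.838]
contact_force: [-0.2, -0.7, -2.9]
opening: 0.0596
grip_force: 55.0
t43.8 delta tool [-0.0001 -0.0021  0.0482] turn 0.0037 | pos [0.5645 0.1395 0.0819] yaw 1.8377 F [-0.2 -0.7 -2.9] open 0.0596
```

```bash
python3 -m jog '[[[-0.2,0,-0.002,0.008,0.002],[-0.2,0,-0.002,0.015,0.002],[-0.2,0,-0.002,0.022,0.002],[-0.2,0,-0.002,0.029,0.002],[-0.2,0,-0.002,0.032,0.002]]]' 55
python3 -m jog '[[[-0.2,0,0,0.005,0],[-0.2,0,0,0.010,0],[-0.2,0,0,0.014,0],[-0.2,0,0,0.014,0]]]' 55
python3 - <<'E'
from h import *
go(*cw(-.004,-.0808,.0337),CY+np.pi/2)
E
```

```text
time: 44.25
tool_pos: [0.5604, 0.1389, 0.0462]
tool_rot: [-3.14, -0.0, 1.836]
contact_force: [0.3, -0.8, -3.1]
opening: 0.0595
grip_force: 55.0
time: 44.58
tool_pos: [0.5612, 0.1392, 0.0338]
tool_rot: [3.141, -0.0, 1.836]
contact_force: [-0.3, -0.1, -1.0]
opening: 0.0592
grip_force: 55.0
t44.6 delta tool [-0.0007  0.0013  0.0001] turn 0.0024 | pos [0.5612 0.1392 0.0338] yaw 1.8364 F [-0.3 -0.1 -1. ] open 0.0592
```

```bash
python3 -m jog '[[[0.4,0,0,0,0],[0.4,0,0,0,0],[0.4,0,0,0,0],[0.4,0,0,-0.04,0],[0.4,0,0,-0.08,0]]]' 50
python3 -m jog '[[[0.4,0,0,-0.04,0],[0.4,0,-0.02,-0.08,0],[0.4,0,-0.02,-0.12,0],[0.4,0,-0.02,-0.16,0],[0.4,0,-0.02,-0.2,0]]]' >/dev/null
python3 -m jog '[[[0.4,0,0,0,0],[0.4,0,0,0,0],[0.4,0,0,0,0]]]'
python3 - <<'E'
from h import *
im=save('w8','wrist'); cv2.imwrite('pics/w8b.png',cv2.resize(im[:,:,::-1],(800,600),interpolation=cv2.INTER_CUBIC))
go(*cw(.1184,0.001,.28),CY+np.pi/2)
E
```

```text
time: 45.0
tool_pos: [0.5596, 0.1387, 0.1124]
tool_rot: [-3.136, -0.001, 1.836]
contact_force: [0.7, 0.1, 0.1]
opening: 0.0643
grip_force: 0.0
time: 45.67
tool_pos: [0.5416, 0.1336, 0.3132]
tool_rot: [-3.141, -0.0, 1.836]
contact_force: [0.0, -0.6, -0.1]
opening: 0.0642
grip_force: 0.0
t45.7 delta tool [0.081  0.1446 0.0321] turn 0.0022 | pos [0.5413 0.1336 0.3124] yaw 1.8362 F [-1.2  0.7 -0.7] open 0.0645
```

View pics/w8b.png

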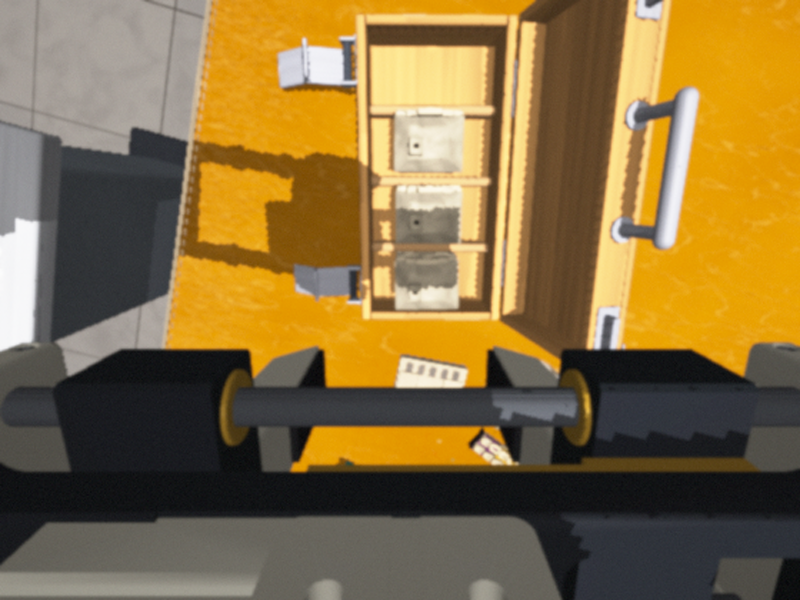

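All three houses stand upright in bays 1, 2 and 3. Now I'll grip the pull and shut the lid.

```bash
python3 -m jog '[[[-0.4,0.081,0.1446,0,0.002],[-0.4,0.081,0.1446,0,0.002],[-0.4,0.081,0.1446,0,0.002],[-0.4,0.081,0.1446,0,0.002],[-0.4,0.081,0.1446,0,0.002]]]' 20 >/dev/null
python3 -m jog '[[[-0.4,0,0,0,0],[-0.4,0,0,0,0],[-0.4,0,0,0,0]]]' 20
python3 - <<'E'
from h import *
go(*cw(.1184,0.001,.2245),CY+np.pi/2)
E
```

```text
time: 46.38
tool_pos: [0.6594, 0.2489, 0.3138]
tool_rot: [-3.141, 0.0, 1.834]
contact_force: [0.4, -0.4, -0.1]
opening: 0.0275
grip_force: 0.0
t46.4 delta tool [0.0007 0.0004 0.0893] turn -0.0004 | pos [0.6594 0.2489 0.3138] yaw 1.8336 F [ 0.4 -0.4 -0.1] open 0.0275
```

```bash
python3 -m jog '[[[-0.4,0,0,0.03,0],[-0.4,0,0,0.06,0],[-0.4,0,0,0.08,0],[-0.4,0,0,0.089,0],[-0.4,0,0,0.089,0]]]' 20
python3 -m jog '[[[-0.9,0,0,0,0],[-0.9,0,0,0,0],[-0.9,0,0,0,0],[-0.9,0,0,0,0]]]' 20
python3 -m jog '[[[-0.9,0,-0.02,-0.005,0],[-0.9,0,-0.04,-0.008,0],[-0.9,0,-0.06,-0.008,0],[-0.9,0,-0.08,-0.006,0],[-0.9,0,-0.1,-0.001,0]]]' 20
python3 -m jog '[[[-0.9,0,-0.019,0.006,0],[-0.9,0,-0.037,0.016,0],[-0.9,0,-0.054,0.027,0],[-0.9,0,-0.069,0.040,0],[-0.9,0,-0.083,0.055,0]]]' 20
python3 - <<'E'
from h import *
p=wc(robot.observe()['tool_pos']);print(p,'want',-.1015+.037,.0763+.093)
E
```

```text
time: 46.8
tool_pos: [0.6588, 0.2487, 0.2239]
tool_rot: [-3.139, -0.0, 1.833]
contact_force: [-0.8, 0.8, -0.2]
opening: 0.0277
grip_force: 0.0
time: 47.13
tool_pos: [0.6591, 0.2494, 0.2272]
tool_rot: [-3.141, 0.0, 1.834]
contact_force: [-7.7, -3.1, 6.4]
opening: 0.0101
grip_force: 20.0
time: 47.55
tool_pos: [0.5647, 0.2242, 0.229]
tool_rot: [3.133, -0.0, 1.834]
contact_force: [2.8, 1.8, 2.1]
opening: 0.0104
grip_force: 20.0
time: 47.97
tool_pos: [0.4838, 0.2027, 0.173]
tool_rot: [3.136, -0.001, 1.834]
contact_force: [1.7, 2.8, 0.6]
opening: 0.0102
grip_force: 20.0
[-0.06356325  0.00143437  0.17295615] want -0.0645 0.1693
```

```bash
python3 -m jog '[[[-0.9,0,-0.011,0.018,0],[-0.9,0,-0.021,0.036,0],[-0.9,0,-0.029,0.055,0],[-0.9,0,-0.034,0.075,0],[-0.9,0,-0.037,0.095,0]]]' 20
python3 -m jog '[[[-0.9,0,0,0.001,0],[-0.9,0,0,0.003,0],[-0.9,0,0,0.003,0]]]' 20
python3 - <<'E'
from h import *
p=wc(robot.observe()['tool_pos']);print(p,robot.observe()['contact_force'])
E
```

```text
time: 48.38
tool_pos: [0.4466, 0.1928, 0.0761]
tool_rot: [-3.141, -0.001, 1.834]
contact_force: [-2.1, 2.2, 1.8]
opening: 0.0102
grip_force: 20.0
time: 48.63
tool_pos: [0.4467, 0.1927, 0.0736]
tool_rot: [-3.139, -0.001, 1.834]
contact_force: [-7.0, 1.7, 3.0]
opening: 0.0102
grip_force: 20.0
[-0.10197142  0.00139768  0.07362795] [-7.00477212  1.65362235  3.01735336]
```

```bash
python3 -m jog '[[[-0.9,0,0,0.003,0],[-0.9,0,0,0.005,0],[-0.9,0,0,0.005,0],[-0.9,0,0,0.005,0]]]' 20
python3 - <<'E'
from h import *
save('sd','side'); a=save('sc6','scene')
# lid top corners predicted when shut; compare grey edges by patch diff to start
b=cv2.imread('pics/scene0.png')[:,:,::-1].astype(int);d=np.abs(a.astype(int)-b).sum(2)
for n,y in(('a',.11),('b',-.11)):
  for x in(-.03,.05):
    u,v=w2px('scene',cw(x,y,.092)).astype(int);print(n,x,(u,v),d[v-3:v+4,u-3:u+4].mean())
u,v=w2px('scene',cw(.067,-.06,.092)).astype(int);print(d[v-6:v+7,u-6:u+7].mean(1).round(0))
E
```

```text
time: 48.97
tool_pos: [0.4467, 0.1925, 0.0703]
tool_rot: [-3.14, -0.0, 1.835]
contact_force: [-12.3, -1.8, 22.4]
opening: 0.0104
grip_force: 20.0
a -0.03 (np.int64(198), np.int64(154)) 158.81632653061226
a 0.05 (np.int64(212), np.int64(145)) 208.40816326530611
b -0.03 (np.int64(245), np.int64(170)) 8.408163265306122
b 0.05 (np.int64(258), np.int64(160)) 8.020408163265307
[5. 7. 6. 6. 7. 5. 8. 7. 8. 8. 8. 9. 8.]
```

The lid is hard shut: 22 N of reaction and the picture matches the start. Now to refasten the left latch.

```bash
python3 -m jog '[[[-0.55,0,0,0,0],[-0.55,0,0,0,0],[-0.55,0,0,-0.04,0],[-0.55,0,0,-0.08,0],[-0.55,0,0,-0.1,0]]]' 15 >/dev/null
python3 -m jog '[[[0.1,0.05,-0.03,0,0.52],[0.1,0.1,-0.03,0,0.52],[0.1,0.1,-0.03,0,0.52],[0.1,0.1,-0.03,0,0.52],[0.1,0.1,-0.03,0,0.52]]]' 15 >/dev/null
python3 -m jog '[[[0.1,0,0,0,0.52],[0.1,0,0,0,0.52],[0.1,0,0,0,0.52],[0.1,0,0,0,0.52],[0.1,0,0,0,0.52]]]' 15 >/dev/null
python3 -m jog '[[[0.1,0,0,0,0.53],[0.1,0,0,0,0.53],[0.1,0,0,0,0.53],[0.1,0,0,0,0.53],[0.1,0,0,0,0.53]]]' 15 >/dev/null
python3 - <<'E'
from h import *
go(*cw(-.131,.101,.15),CY)
E
```

```text
t50.7 delta tool [-0.0007 -0.0001  0.0183] turn -0.0022 | pos [0.3934 0.2814 0.1683] yaw 0.261 F [ 1.  -0.6 -0.1] open 0.0501
```

```bash
python3 -m jog '[[[0.1,-0.0007,0,0.035,-0.002],[0.1,-0.0007,0,0.07,-0.002],[0.1,-0.0007,0,0.1,-0.002],[0.1,-0.0007,0,0.12,-0.002],[0.1,-0.0007,0,0.13,-0.002]]]' 15 >/dev/null
python3 -m jog '[[[0.1,0,0,0.005,0],[0.1,0,0,0.0085,0],[0.1,0,0,0.0085,0]]]' 15
python3 -m jog '[[[-0.6,0,0,0,0],[-0.6,0,0,0,0],[-0.6,0,0,0,0],[-0.6,0,0,0,0],[-0.6,0,0,0,0]]]' 15
python3 - <<'E'
from h import *
print(wc(robot.observe()['tool_pos']))
E
```

```text
time: 51.4
tool_pos: [0.3927, 0.2814, 0.0297]
tool_rot: [-3.141, -0.001, 0.267]
contact_force: [-0.3, -0.2, -0.0]
opening: 0.0504
grip_force: 0.0
time: 51.82
tool_pos: [0.3925, 0.2813, 0.0298]
tool_rot: [-3.141, -0.001, 0.266]
contact_force: [-0.1, -0.6, 1.8]
opening: 0.0297
grip_force: 15.0
[-0.13122493  0.10099788  0.02978869]
```

```bash
python3 -m jog '[[[-0.6,-0.001,0,-0.004,0],[-0.6,-0.002,0,-0.011,0],[-0.6,-0.003,0,-0.019,0],[-0.6,-0.002,0,-0.027,0],[-0.6,0,0,-0.034,0]]]' 15
python3 -m jog '[[[-0.6,0.003,0,-0.008,0],[-0.6,0.007,0,-0.014,0],[-0.6,0.012,0,-0.020,0],[-0.6,0.018,0,-0.026,0],[-0.6,0.024,0,-0.030,0]]]' 15
python3 -m jog '[[[-0.6,0.003,0,-0.001,0],[-0.6,0.005,0,-0.002,0],[-0.6,0.005,0,-0.002,0]]]' 15
python3 - <<'E'
from h import *
print(wc(robot.observe()['tool_pos']))
E
```

```text
time: 52.23
tool_pos: [0.3911, 0.2808, 0.064]
tool_rot: [3.142, 0.002, 0.266]
contact_force: [-1.3, 0.3, -3.2]
opening: 0.0297
grip_force: 15.0
time: 52.65
tool_pos: [0.4138, 0.2869, 0.094]
tool_rot: [3.141, 0.004, 0.266]
contact_force: [-7.4, -1.4, 5.7]
opening: 0.0295
grip_force: 15.0
time: 52.9
tool_pos: [0.4191, 0.2884, 0.0965]
tool_rot: [3.141, 0.003, 0.266]
contact_force: [-8.0, -2.0, 10.6]
opening: 0.0293
grip_force: 15.0
[-0.10373189  0.10095507  0.09652   ]
```

The left latch is at its stop (8 N of reaction). Now the right one.

```bash
python3 -m jog '[[[0.1,0,0,0,0],[0.1,0,0,0,0],[0.1,0,0,-0.03,0],[0.1,0,0,-0.06,0],[0.1,0,0,-0.07,0]]]' 15 >/dev/null
python3 -m jog '[[[0.1,-0.028,0.202,0,0],[0.1,-0.028,0.202,0,0],[0.1,-0.028,0.202,0,0],[0.1,-0.028,0.202,0,0],[0.1,-0.028,0.202,0,0]]]' >/dev/null
python3 -m jog '[[[0.1,0,0,0,0],[0.1,0,0,0,0],[0.1,0,0,0,0]]]' >/dev/null
python3 - <<'E'
from h import *
go(*cw(-.131,-.101,.0385),CY)
E
```

```text
t54.0 delta tool [-0.0013 -0.0002  0.1268] turn 0.002 | pos [0.4465 0.0864 0.1653] yaw 0.2652 F [-0.3 -0.5  0.1] open 0.0504
```

```bash
python3 -m jog '[[[0.1,-0.001,0,0.035,0],[0.1,-0.001,0,0.07,0],[0.1,-0.001,0,0.1,0],[0.1,-0.001,0,0.12,0],[0.1,-0.001,0,0.127,0]]]' 15 >/dev/null
python3 -m jog '[[[0.1,0,0,0.005,0],[0.1,0,0,0.0085,0],[0.1,0,0,0.0085,0]]]' 15
python3 -m jog '[[[-0.6,0,0,0,0],[-0.6,0,0,0,0],[-0.6,0,0,0,0],[-0.6,0,0,0,0],[-0.6,0,0,0,0]]]' 15
python3 -m jog '[[[-0.6,-0.001,0,-0.004,0],[-0.6,-0.002,0,-0.011,0],[-0.6,-0.003,0,-0.019,0],[-0.6,-0.002,0,-0.027,0],[-0.6,0,0,-0.034,0]]]' 15
python3 -m jog '[[[-0.6,0.003,0,-0.008,0],[-0.6,0.007,0,-0.014,0],[-0.6,0.012,0,-0.020,0],[-0.6,0.018,0,-0.026,0],[-0.6,0.024,0,-0.030,0]]]' 15
python3 -m jog '[[[-0.6,0.003,0,-0.001,0],[-0.6,0.005,0,-0.002,0],[-0.6,0.005,0,-0.002,0]]]' 15
python3 - <<'E'
from h import *
print(wc(robot.observe()['tool_pos']))
E
```

```text
time: 54.65
tool_pos: [0.4458, 0.0867, 0.0301]
tool_rot: [3.141, -0.001, 0.267]
contact_force: [0.0, 0.3, 1.1]
opening: 0.0504
grip_force: 0.0
time: 55.07
tool_pos: [0.4451, 0.0876, 0.0303]
tool_rot: [-3.139, -0.001, 0.265]
contact_force: [-0.9, 11.0, 1.9]
opening: 0.0293
grip_force: 15.0
time: 55.48
tool_pos: [0.4432, 0.0873, 0.0637]
tool_rot: [-3.139, 0.003, 0.266]
contact_force: [-2.7, 7.6, -3.3]
opening: 0.0296
grip_force: 15.0
time: 55.9
tool_pos: [0.4642, 0.093, 0.0937]
tool_rot: [-3.139, 0.009, 0.266]
contact_force: [-11.7, 2.0, 8.7]
opening: 0.0287
grip_force: 15.0
time: 56.15
tool_pos: [0.4696, 0.0944, 0.0962]
tool_rot: [-3.139, 0.007, 0.266]
contact_force: [-12.8, 2.7, 14.0]
opening: 0.0285
grip_force: 15.0
[-0.10544695 -0.09946002  0.09620836]
```

```bash
python3 -m jog '[[[0.1,0,0,0,0],[0.1,0,0,0,0],[0.1,0,0,-0.04,0],[0.1,0,0,-0.08,0],[0.1,0,0,-0.12,0]]]' 15
python3 -m jog '[[[0.1,-0.04,-0.15,-0.1,0],[0.1,-0.04,-0.15,-0.1,0],[0.1,-0.04,-0.15,-0.1,0],[0.1,-0.04,-0.15,-0.1,0],[0.1,-0.04,-0.15,-0.1,0]]]' >/dev/null
python3 -m jog '[[[0.1,-0.04,-0.19,0,0],[0.1,-0.04,-0.19,0,0],[0.1,-0.04,-0.19,0,0],[0.1,-0.04,-0.19,0,0],[0.1,-0.04,-0.19,0,0]]]' >/dev/null
python3 -m jog '[[[0.1,0,0,0,0],[0.1,0,0,0,0],[0.1,0,0,0,0]]]'
python3 - <<'E'
from h import *
for cam in('side','scene'):
  a=save('fin_'+cam,cam).astype(int);b=cv2.imread(f'pics/{cam}0.png')[:,:,::-1].astype(int);d=np.abs(a-b).sum(2)
  for n,p in dict(tabL=(-.115,.101,.095),tabR=(-.115,-.101,.095),levL=(-.09,.101,.06),levR=(-.09,-.101,.06),pull=(-.1015,0,.078),lidR=(.05,-.11,.092),lidF=(-.06,-.05,.092)).items():
    u,v=w2px(cam,cw(*p)).round().astype(int);print(cam,n,(u,v),d[v-3:v+4,u-4:u+5].mean().round(1))
  for n,p in dict(jar=(-.14,.2,.04)).items():
    u,v=w2px(cam,cw(*p)).round().astype(int);print(cam,n,d[v-7:v+8,u-7:u+8].mean().round(1))
  for n,p in dict(bottle=(.41,-.49,.05),big=(.525,-.43,.08),h1=(.4235,-.0856,.04)).items():
    u,v=w2px(cam,p).round().astype(int);print(cam,n,d[v-7:v+8,u-7:u+8].mean().round(1))
E
```

```text
time: 56.57
tool_pos: [0.4729, 0.0936, 0.2172]
tool_rot: [-3.142, 0.001, 0.266]
contact_force: [1.6, -0.7, -0.3]
opening: 0.0499
grip_force: 0.0
time: 57.65
tool_pos: [0.3069, 0.4003, 0.3157]
tool_rot: [3.141, -0.0, 0.266]
contact_force: [0.6, -0.6, 0.2]
opening: 0.0507
grip_force: 0.0
side tabL (np.int64(211), np.int64(175)) 18.5
side tabR (np.int64(246), np.int64(188)) 38.9
side levL (np.int64(216), np.int64(181)) 5.0
side levR (np.int64(252), np.int64(195)) 5.7
side pull (np.int64(231), np.int64(184)) 2.8
side lidR (np.int64(279), np.int64(177)) 2.8
side lidF (np.int64(248), np.int64(181)) 2.4
side jar 5.3
side bottle 7.3
side big 2.2
side h1 158.1
scene tabL (np.int64(184), np.int64(164)) 6.2
scene tabR (np.int64(227), np.int64(180)) 28.5
scene levL (np.int64(190), np.int64(169)) 5.4
scene levR (np.int64(233), np.int64(185)) 12.3
scene pull (np.int64(208), np.int64(174)) 2.8
scene lidR (np.int64(259), np.int64(161)) 2.1
scene lidF (np.int64(226), np.int64(169)) 2.3
scene jar 3.9
scene bottle 3.6
scene big 19.5
scene h1 111.8
```

Everything matches the start except small differences at the tabs. I'll quantify those by simulating lever angles against the image.

Run:
```python
from h import *
for cam in('side','scene'):
  a=cv2.imread(f'pics/fin_{cam}.png',0);b=cv2.imread(f'pics/{cam}0.png',0)
  for n,y in(('L',.101),('R',-.101)):
    u,v=w2px(cam,cw(-.115,y,.095)).round().astype(int)
    d0,d1=[w2px(cam,cw(-.078-.0615*np.sin(t+.62),y,.044+.0615*np.cos(t+.62))) for t in(0,.1)]
    best=[]
    A=cv2.resize(a,None,fx=8,fy=8,interpolation=cv2.INTER_CUBIC);B=cv2.resize(b,None,fx=8,fy=8,interpolation=cv2.INTER_CUBIC)
    T=B[(v-5)*8:(v+5)*8,(u-6)*8:(u+6)*8];S=A[(v-10)*8:(v+10)*8,(u-11)*8:(u+11)*8]
    r=cv2.matchTemplate(S,T,cv2.TM_CCOEFF_NORMED);_,m,_,l=cv2.minMaxLoc(r)
    print(cam,n,'shift px',(l[0]-40)/8,(l[1]-40)/8,'score',round(m,3),'0.1rad->',(d1-d0).round(2))
    print(b[v-4:v+5:1,u-6:u+6].tolist() if cam=='side' and n=='R' else '');print(a[v-4:v+5:1,u-6:u+6].tolist() if cam=='side' and n=='R' else '')
```

```text
side L shift px 0.375 0.0 score 0.973 0.1rad-> [-0.89  1.24]


side R shift px -0.625 0.375 score 0.903 0.1rad-> [-0.93  1.35]
[[182, 195, 185, 161, 130, 118, 115, 118, 118, 114, 122, 134], [177, 157, 143, 141, 136, 126, 119, 116, 116, 115, 117, 116], [128, 123, 142, 163, 165, 151, 137, 124, 119, 117, 117, 120], [122, 122, 124, 125, 139, 160, 158, 140, 137, 136, 142, 160], [126, 124, 123, 119, 116, 115, 119, 137, 157, 164, 182, 206], [126, 126, 126, 124, 122, 118, 113, 113, 120, 137, 172, 201], [122, 124, 126, 126, 126, 125, 124, 125, 124, 113, 123, 152], [120, 120, 121, 122, 124, 126, 126, 127, 126, 121, 115, 117], [120, 120, 120, 120, 120, 121, 124, 127, 127, 126, 126, 126]]
[[183, 198, 187, 161, 128, 118, 116, 118, 119, 115, 122, 134], [178, 158, 140, 128, 119, 118, 118, 117, 117, 116, 117, 116], [129, 129, 146, 152, 141, 128, 121, 119, 117, 116, 118, 114], [123, 136, 167, 186, 170, 151, 139, 129, 120, 124, 142, 152], [127, 126, 127, 126, 139, 157, 159, 148, 136, 154, 189, 209], [126, 127, 126, 124, 122, 118, 120, 133, 156, 184, 205, 215], [123, 125, 126, 126, 126, 124, 120, 116, 120, 138, 169, 199], [120, 121, 122, 123, 125, 126, 127, 126, 123, 118, 122, 145], [120, 120, 121, 121, 121, 122, 125, 129, 129, 125, 125, 128]]
scene L shift px 0.0 0.0 score 0.988 0.1rad-> [-0.79  1.49]


scene R shift px -0.5 0.625 score 0.992 0.1rad-> [-0.82  1.61]
```

The right lever is about 0.05–0.08 rad short of zero. I'll nudge its tab home with the closed fingertips.

```bash
python3 -m jog '[[[-1,0.03,0.17,0,0],[-1,0.03,0.17,0,0],[-1,0.03,0.17,0,0],[-1,0.03,0.17,0,0],[-1,0.03,0.17,0,0]]]' 15 >/dev/null
python3 -m jog '[[[-1,0.0,0.17,0.08,0],[-1,0.0,0.17,0.08,0],[-1,0.0,0.17,0.08,0],[-1,0.0,0.17,0.08,0],[-1,0.0,0.17,0.08,0]]]' >/dev/null
python3 -m jog '[[[-1,0,0,0,0],[-1,0,0,0,0],[-1,0,0,0,0]]]'
python3 - <<'E'
from h import *
go(*cw(-.155,-.101,.085),CY)
E
```

```text
time: 58.83
tool_pos: [0.4251, 0.0808, 0.2363]
tool_rot: [-3.141, -0.001, 0.265]
contact_force: [0.7, 0.3, 0.5]
opening: 0.0002
grip_force: 0.0
t58.8 delta tool [-3.300e-03 -1.000e-04  1.513e-01] turn 0.0018 | pos [0.4251 0.0808 0.2363] yaw 0.265 F [0.7 0.3 0.5] open 0.0002
```

```bash
python3 -m jog '[[[-1,-0.003,0,0.04,0],[-1,-0.003,0,0.08,0],[-1,-0.003,0,0.12,0],[-1,-0.003,0,0.145,0],[-1,-0.003,0,0.151,0]]]' >/dev/null
python3 -m jog '[[[-1,0.006,0,0,0],[-1,0.012,0,0,0],[-1,0.018,0,0,0],[-1,0.022,0,0,0],[-1,0.022,0,0,0]]]'
python3 -m jog '[[[-1,0.003,0,0,0],[-1,0.005,0,0,0],[-1,0.005,0,0,0]]]'
python3 - <<'E'
from h import *
print(wc(robot.observe()['tool_pos']))
E
```

```text
time: 59.67
tool_pos: [0.4427, 0.0857, 0.0861]
tool_rot: [3.141, 0.002, 0.267]
contact_force: [-8.5, -2.0, 6.1]
opening: 0.0002
grip_force: 4.0
time: 59.92
tool_pos: [0.4432, 0.0862, 0.0854]
tool_rot: [-3.141, 0.011, 0.268]
contact_force: [-19.6, -8.8, 14.4]
opening: 0.0006
grip_force: 10.7
[-0.13303401 -0.10055035  0.08542548]
```

```bash
python3 -m jog '[[[-1,-0.03,0,0,0],[-1,-0.03,0,0,0],[-1,-0.03,0,-0.04,0],[-1,-0.03,0,-0.08,0],[-1,-0.03,0,-0.12,0]]]' >/dev/null
python3 -m jog '[[[0,-0.02,-0.15,-0.1,0],[0,-0.02,-0.15,-0.1,0],[0,-0.02,-0.15,-0.1,0],[0,-0.02,-0.15,-0.1,0],[0,-0.02,-0.15,-0.1,0]]]' >/dev/null
python3 -m jog '[[[0,0.02,-0.19,0,0],[0,0.02,-0.19,0,0],[0,0.02,-0.19,0,0],[0,0.02,-0.19,0,0],[0,0.02,-0.19,0,0]]]' >/dev/null
python3 -m jog '[[[0.1,0,0,0,0],[0.1,0,0,0,0],[0.1,0,0,0,0]]]'
python3 - <<'E'
from h import *
for cam in('side','scene'):
  a=cv2.cvtColor(save('fin2_'+cam,cam),cv2.COLOR_RGB2GRAY);b=cv2.imread(f'pics/{cam}0.png',0)
  A=cv2.resize(a,None,fx=8,fy=8,interpolation=cv2.INTER_CUBIC);B=cv2.resize(b,None,fx=8,fy=8,interpolation=cv2.INTER_CUBIC)
  for n,y in(('L',.101),('R',-.101)):
    u,v=w2px(cam,cw(-.115,y,.095)).round().astype(int)
    T=B[(v-5)*8:(v+5)*8,(u-6)*8:(u+6)*8];S=A[(v-10)*8:(v+10)*8,(u-11)*8:(u+11)*8]
    r=cv2.matchTemplate(S,T,cv2.TM_CCOEFF_NORMED);_,m,_,l=cv2.minMaxLoc(r)
    print(cam,n,(l[0]-40)/8,(l[1]-40)/8,round(m,3),np.abs(a[v-4:v+5,u-6:u+6].astype(int)-b[v-4:v+5,u-6:u+6]).mean().round(1))
E
```

```text
time: 61.42
tool_pos: [0.3298, 0.407, 0.3057]
tool_rot: [-3.141, -0.001, 0.267]
contact_force: [0.2, 0.4, 0.4]
opening: 0.0502
grip_force: 0.0
side L 0.375 0.0 0.973 4.4
side R 0.25 0.0 0.976 3.3
scene L 0.0 0.0 0.988 1.5
scene R 0.125 -0.125 0.996 2.2
```

Both latches now match their starting fastened position. Handing in.

```bash
python3 -c "
from cell import robot
print(robot.hand_in())"
```

```text
the job is handed in; nothing more can be done
None
```

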